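# Put the washed citrus juicer back together

### The arm

A 6-joint arm with a two-finger parallel gripper is mounted at the origin on a cart in front of the work surface, level with it; the furniture and walls round the work are solid. World frame = base frame: x ahead of the robot, y to its left, z up, the work surface at z = 0. Lengths are in m, angles in rad, forces in N, time in s.
With the tool pointing down it reaches from about 0.275 to 1 m from the base axis. Payload 8.4 kg.
Tool frame: the origin (TCP) lies at the very end of the fingers, on their centre line; the grasp point (between the pads) lies 19 mm behind it (ctrl.grip_depth is the distance from the TCP to the grasp point, in m); y points along the fingers, x is the direction in which the jaws open and shut, and the axes are right-handed (so a half turn about y gives the same grasp; the last joint's range is limited). The gripper opens to 85 mm and grips with 20 to 120 N. Pads are 22 mm wide; open, the fingers measure 114 mm over their backs; the gripper's body (76 mm by 85 mm) begins 54 mm behind the grasp point. The pads swing forward as they close: fully open they stand 13 mm farther back than shut.
Start: joints at [1.128, 0.353, 1.633, -0, 1.155, -0.002], TCP at [0.267, 0.565, 0.231] pointing down, gripper open.
Joint ranges: [-2.63, 2.63], [-0.92, 2.1], [0.06, 2.66], [-1.3, 4.44], [0, 2.69], [-3.02, 3.02]. Speed limits (rad/s): [2.22, 2.22, 2.79, 3.14, 3.14, 3.14].

### API

Orientations are given as [roll, pitch, yaw] about the fixed x, y, z axes, in that order (R = Rz(yaw) Ry(pitch) Rx(roll)).
In Python, from plant import get_obs, eyes, order, ctrl gives the robot as it stands. The module is installed in compiled form; this text tells all that it offers.
- The arm moves only by the tool jog_arm, never from a script. Its argument "targets" is a list of rows, each an object of numbers: "x", "y", "z": the shift along the tool's x, y, z in cm; "wx", "wy", "wz": the turn, a rotation vector about the tool's x, y, z in degrees; "fingers": the finger opening in cm, from 0 to 8.54. In form: [{"x": .., "y": .., "z": .., "wx": .., "wy": .., "wz": .., "fingers": ..}, ...]. A call has 1 to 8 rows; each row is the pose to reach, as a shift and turn from the pose commanded when the call began, along the tool's axes at that moment; what a row does not reach only later rows make up. A row lasts 1/10 s, in which the tool goes at most 50 mm and 8.59 degrees, less where a joint would pass 70% of its speed; a pose out of reach is approached as far as the arm can. A call with a gripper value outside its range is refused whole. The fingers move at their own pace and stop on an object; the grip force is fixed at half the most. Time passes only in rows, so rows that repeat a pose let the fingers close. It gives the time, the measured TCP pose, the force and the opening at its end, in the units of the state.
- get_obs(): the state, without advancing time (a new reading comes with each control period).
- eyes.camera(name): name is "scene" or "top" or "wrist"; returns a dict with "pixels" (420x560x3 uint8, red, green, blue), "depth" (420x560 float32, m along the optical axis (not along the pixel's ray), 0 where there is no reading), "K" (3x3 intrinsics, pixels), "k1" (the pictures are not rectified: a ray, as slopes to the right and down, at radius r is drawn at 1 + k1 r^2 times it, then the intrinsics apply), "world_from_camera" (4x4, takes a point from camera to world coordinates). Camera axes: x right, y down, z forward; pixel columns grow to the right and rows downward; lengths in m; the calibration is good to about 2 mm. A picture is of the moment at which its call begins.
- order.sign_off(): hands the job in, once; it reports no verdict.
The state is a dict: "time": time; "joint_positions": joint angles; "dq": joint speeds; "joint_torque": joint torques, N m; "tool_pos": TCP position; "tool_rot": TCP orientation; "contact_force": force on the tool from outside, world axes, zero at the start; "moment": the same for the moment, N m; "opening": opening from 0.0 (shut) to 1.0 (fully open).
Only numpy, scipy, OpenCV 4.12 (cv2) and the standard library are available. Lean on these libraries where they do the work, as an engineer would, in place of code of your own. Each camera call takes 0.05 s, during which the arm holds its last target. There are 200 camera calls.

### The job

The electric citrus juicer has been washed and its parts lie about the counter: put it back together on its white motor base, from the bottom up. First set the clear jug down over the spindle onto the base, then drop the white strainer into the top of the jug, then put the small green cone over the strainer's hub, and last cap it with the large orange cone; each part must be fully home and upright before the next goes on. Do not knock over or shift the salt shaker or the lemon standing by.

Things in the scene. Friction and masses are not known exactly. Their poses are not given: they have to be found in the camera images.
- motor_base: White round motor base, fixed, 114 mm across; flat steel deck 55 mm above the counter, 98 mm across. From its centre rises a grey column 19 mm across, up to 86 mm, tapering to a steel spindle 11 mm across, tip 138 mm above the counter. Origin: centre of the underside, z up along the spindle.
- jug: Clear open jug, 55 mm high, rim 110 mm across (mouth 104), 220 g. Central tube to pinch from above: 31 mm outside, 24 inside, open through, top 52 mm above the underside, 30 mm free on each side, jug floor at 4 mm; it slips over the base's column. Handle to +y, out to 93 mm. Origin: centre of the underside, z up. Seated: origin 55 mm above the base's origin, any yaw.
- strainer: White slotted disc, 117 mm across, 70 g, right way up. Skirt below (96 mm across, 8 mm deep) drops into the jug's mouth; flange rests on its rim. Floor at 12 mm, rim to 16 mm. Central hub to grip: tube 25 mm across at the root, 23 at its top (32 mm up), 17 mm bore. Origin: centre of the skirt's underside, z up. Seated: origin 47 mm above the jug's origin, any yaw.
- small_cone: Small lime-green ribbed cone, point up, 42 mm across, 48 mm high, 40 g; straight-sided to 22 mm, then tapering. Hollow below (28 mm bore, 22 mm deep, narrower above): goes over the strainer's hub, about 2 mm play each side, and stands on the strainer's floor. Origin: centre of the underside, z up. Seated: origin 12 mm above the strainer's origin.
- large_cone: Large orange ribbed cone, point up, 59 mm across, 64 mm high, 60 g; straight-sided to 28 mm, then tapering. Hollow below (49 mm bore, 28 mm deep, narrower above): caps the small cone, about 3 mm play each side, and stands on the strainer's floor. Origin: centre of the underside, z up. Seated: origin 12 mm above the strainer's origin, level with the small cone's.
- salt_shaker: Bystander: glass salt shaker with grey top, 44 mm across, 90 mm high, loose; to be left where it stands. Origin: centre of the underside.
- lemon: Bystander: yellow lemon, 71 x 53 x 51 mm, loose; to be left where it lies. Origin: centre of the underside.
Not all that is in view belongs to the job. What is shaped like the large_cone but turquoise is not meant.

How it is judged:
On the way, in this order (a step that is already met when the one before it is completed fails the run):
1. the jug stands fully home on the motor base (horizontal distance between jug and motor_base below 0.008 m and z of jug in the frame of motor_base between 0.051 and 0.059 m and angle between jug's own z axis and vertical below 0.08 rad), for 0.2 s.
2. with the jug still home, the strainer is seated in the jug's mouth (all of step 1 and horizontal distance between strainer and jug below 0.008 m and z of strainer in the frame of jug between 0.043 and 0.051 m and angle between strainer's own z axis and vertical below 0.08 rad), for 0.2 s.
3. with those still home, the small green cone is seated over the strainer's hub (all of step 2 and horizontal distance between small_cone and strainer below 0.008 m and z of small_cone in the frame of strainer between 0.008 and 0.016 m and angle between small_cone's own z axis and vertical below 0.08 rad), for 0.2 s.
4. with those still home, the large orange cone is seated over the small cone (all of step 3 and horizontal distance between large_cone and strainer below 0.009 m and z of large_cone in the frame of strainer between 0.008 and 0.016 m and angle between large_cone's own z axis and vertical below 0.08 rad), for 0.2 s.
At the end, for the whole second after the job is handed in: Jug on the motor base (axes within 8 mm), strainer on the jug (8 mm), small cone on the strainer (8 mm) and large cone over it on the strainer (9 mm), each within 4 mm of its seated height, within 0.08 rad of upright and at rest (all of step 4 and linear speed of each of jug, strainer, small_cone, large_cone below 0.02 m/s); the robot touches nothing.
It fails at once if the salt shaker or the lemon is shifted by more than 30 mm or the salt shaker is tipped (distance of any of salt_shaker, lemon from where it was at the start of the episode above 0.03 m or angle between salt_shaker's own z axis and vertical above 0.4 rad).
It also fails if it takes over 106 s, if anything falls off the work surface, if the arm or the gripper's body presses on something with over 40 N, if the wrist force passes 120 N, or if a joint passes its speed limit or range.

## Working session

There is one attempt and no reset: what is moved stays moved. The work goes in short steps, Python scripts to look and compute and a tool call to move; the robot and the scene stay as the last step left them, time stands still between calls to the robot, and variables do not carry over. Pictures are saved under pics/ and viewed, about 12 in all and at most 16, crops included, and the job is handed in when it is done.

Besides the shell and the picture viewer there is one more tool, called after "Call:" as name([rows], argument=value, ...), one row to a line, values as JSON. jog_arm: Moves the arm, as the interface text tells. Its arguments: {"type":"object","properties":{"targets":{"type":"array","items":{"type":"object","properties":{"x":{"type":"number"},"y":{"type":"number"},"z":{"type":"number"},"wx":{"type":"number"},"wy":{"type":"number"},"wz":{"type":"number"},"fingers":{"type":"number"}}}}},"required":["targets"]}

```bash
mkdir -p pics; cat > h.py <<'E'
import numpy as np, cv2
from plant import get_obs, eyes, order, ctrl
def shot(name, fn):
    c=eyes.camera(name); cv2.imwrite('pics/'+fn+'.png',c['pixels'][:,:,::-1]); np.savez('pics/'+fn+'.npz',**c); return c
def load(fn): return dict(np.load('pics/'+fn+'.npz'))
def ray(c,uv):
    K=c['K'];k1=float(c['k1']);uv=np.atleast_2d(np.array(uv,float))
    d=np.c_[(uv[:,0]-K[0,2])/K[0,0],(uv[:,1]-K[1,2])/K[1,1]];s=d.copy()
    for _ in range(10): s=d/(1+k1*(s**2).sum(1,keepdims=True))
    return np.c_[s,np.ones(len(s))]
def onplane(c,uv,z):
    T=c['world_from_camera'];r=ray(c,uv)@T[:3,:3].T;o=T[:3,3]
    return o+r*((z-o[2])/r[:,2])[:,None]
def cloud(c):
    v,u=np.mgrid[0:420,0:560];T=c['world_from_camera']
    r=ray(c,np.c_[u.ravel(),v.ravel()])*c['depth'].ravel()[:,None]
    return (r@T[:3,:3].T+T[:3,3]).reshape(420,560,3)
E
python3 - <<'E'
from h import *
for n in('scene','top'):
    c=shot(n,n+'0'); print(n,c['K'],c['k1'],c['world_from_camera'].round(3).tolist())
o=get_obs();print(o,ctrl.grip_depth)
E
```

```text
scene [[435.62021606   0.         285.19968833]
 [  0.         435.62021606 199.60734593]
 [  0.           0.           1.        ]] -0.03701092807827769 [[0.52, -0.462, 0.719, -0.314], [-0.854, -0.278, 0.439, -0.487], [-0.003, -0.842, -0.539, 0.638], [0.0, 0.0, 0.0, 1.0]]
top [[535.92857002   0.         276.4811652 ]
 [  0.         535.92857002 213.77896992]
 [  0.           0.           1.        ]] -0.013787385831217917 [[0.266, -0.811, 0.521, -0.24], [-0.964, -0.224, 0.142, -0.204], [0.001, -0.54, -0.842, 1.211], [0.0, 0.0, 0.0, 1.0]]
{'time': 0.1, 'joint_positions': array([ 1.12761322e+00,  3.53601690e-01,  1.63406766e+00,  2.65315285e-05,
        1.15517284e+00, -2.40938366e-03]), 'dq': array([ 0.0006661 , -0.00167543, -0.0031178 ,  0.0002334 ,  0.00020277,
       -0.00075528]), 'joint_torque': array([ 8.29897199e-04, -6.06355333e+01, -3.42824042e+01,  6.56297971e-05,
        3.85065592e-03,  1.18421190e-05]), 'tool_pos': array([0.26646545, 0.56488141, 0.23061912]), 'tool_rot': array([-1.57076906e+00,  1.24947435e-03,  1.13001189e+00]), 'contact_force': array([ 0.0447369 ,  0.5344732 , -0.52817822]), 'moment': array([-0.03421233, -0.00198228,  0.00808255]), 'opening': 0.9988377692038907} 0.0187
```

View pics/top0.png

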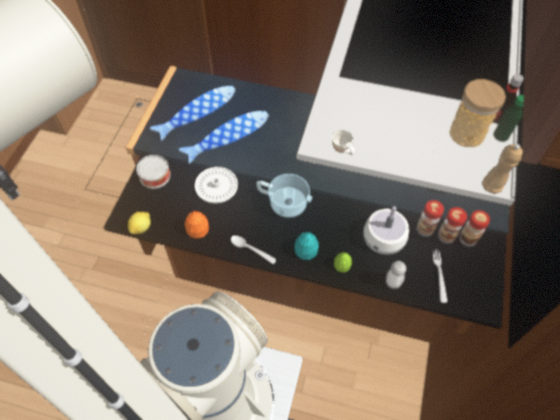

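View pics/scene0.png

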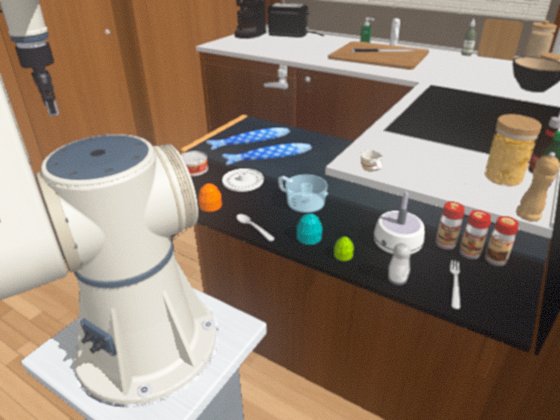

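The top view shows the base (387,232), jug (289,195) with its handle to the left, strainer (216,184), orange cone (197,225), green cone (343,262), turquoise decoy (306,246), salt (397,275) and lemon (139,223). The scene view shows the same layout.

```bash
python3 - <<'E'
from h import *
seeds={'top0':dict(base=(387,232),jug=(289,195),strainer=(216,184),orange=(197,225),green=(343,262),turq=(306,246),salt=(397,275),lemon=(139,223)),
'scene0':dict(base=(400,232),jug=(306,192),strainer=(243,180),orange=(209,197),green=(344,248),turq=(309,229),salt=(400,263),lemon=None)}
for n in seeds:
    c=load(n);P=cloud(c);ok=(c['depth']>0)&(P[...,2]>0.006)&(P[...,2]<0.2)&(P[...,0]>0.2)&(P[...,0]<0.85)
    nl,L,st,ce=cv2.connectedComponentsWithStats(ok.astype(np.uint8))
    print(n,'counter z',np.median(P[(P[...,2]<0.02)&(abs(P[...,2])<.02)][:,2]))
    for k,s in seeds[n].items():
        if not s: continue
        w=L[s[1]-6:s[1]+7,s[0]-6:s[0]+7];w=w[w>0]
        if len(w)==0: print(k,'none');continue
        l=np.bincount(w).argmax();Q=P[L==l]
        lo,hi=np.percentile(Q,1,axis=0),np.percentile(Q,99,axis=0)
        (x,y),r=cv2.minEnclosingCircle(Q[:,:2].astype(np.float32))
        top=Q[Q[:,2]>hi[2]-.006]
        print(k,len(Q),'lo',lo.round(3),'hi',hi.round(3),'mid',((lo+hi)/2).round(3),'circ',round(x,3),round(y,3),round(r,3),'topmean',top.mean(0).round(3))
E
```

```text
top0 counter z 0.0046825616084569255
base 39796 lo [ 0.225 -0.6    0.007] hi [0.846 0.464 0.193] mid [ 0.535 -0.068  0.1  ] circ 0.523 -0.059 0.631 topmean [ 0.531 -0.565  0.194]
jug 39796 lo [ 0.225 -0.6    0.007] hi [0.846 0.464 0.193] mid [ 0.535 -0.068  0.1  ] circ 0.523 -0.059 0.631 topmean [ 0.531 -0.565  0.194]
strainer 39796 lo [ 0.225 -0.6    0.007] hi [0.846 0.464 0.193] mid [ 0.535 -0.068  0.1  ] circ 0.523 -0.059 0.631 topmean [ 0.531 -0.565  0.194]
orange 480 lo [0.376 0.162 0.006] hi [0.432 0.214 0.068] mid [0.404 0.188 0.037] circ 0.415 0.202 0.045 topmean [0.407 0.189 0.065]
green 259 lo [ 0.384 -0.22   0.007] hi [ 0.42  -0.18   0.052] mid [ 0.402 -0.2    0.03 ] circ 0.412 -0.202 0.029 topmean [ 0.403 -0.2    0.049]
turq 489 lo [ 0.394 -0.129  0.007] hi [ 0.443 -0.073  0.068] mid [ 0.418 -0.101  0.037] circ 0.434 -0.101 0.042 topmean [ 0.421 -0.1    0.065]
salt 424 lo [ 0.37  -0.35   0.006] hi [ 0.444 -0.31   0.093] mid [ 0.407 -0.33   0.05 ] circ 0.411 -0.335 0.043 topmean [ 0.392 -0.329  0.09 ]
lemon 400 lo [0.339 0.307 0.014] hi [0.402 0.355 0.055] mid [0.37  0.331
[... 386 characters left out ...]
ner 29024 lo [ 0.222 -0.601  0.008] hi [0.847 0.449 0.188] mid [ 0.534 -0.076  0.098] circ 0.524 -0.062 0.629 topmean [ 0.77  -0.503  0.191]
orange 486 lo [0.38  0.159 0.007] hi [0.429 0.207 0.065] mid [0.404 0.183 0.036] circ 0.408 0.187 0.03 topmean [0.406 0.186 0.063]
green 340 lo [ 0.384 -0.221  0.006] hi [ 0.415 -0.184  0.049] mid [ 0.4   -0.203  0.028] circ 0.403 -0.202 0.021 topmean [ 0.403 -0.202  0.047]
turq 596 lo [ 0.394 -0.131  0.007] hi [ 0.436 -0.078  0.065] mid [ 0.415 -0.105  0.036] circ 0.421 -0.103 0.029 topmean [ 0.421 -0.104  0.062]
salt 29024 lo [ 0.222 -0.601  0.008] hi [0.847 0.449 0.188] mid [ 0.534 -0.076  0.098] circ 0.524 -0.062 0.629 topmean [ 0.77  -0.503  0.191]
```

```bash
python3 - <<'E'
from h import *
S={'top0':dict(base=(387,232),jug=(289,195),strainer=(216,184),salt=(397,275)),
'scene0':dict(base=(400,232),jug=(306,192),strainer=(243,180),salt=(400,263))}
for n in S:
    c=load(n);P=cloud(c)
    for k,s in S[n].items():
        g=onplane(c,s,0.04)[0]
        m=(np.hypot(P[...,0]-g[0],P[...,1]-g[1])<.13)&(P[...,2]>.004)&(P[...,2]<.16)&(c['depth']>0);m=m.astype(np.uint8)
        for z0,z1 in dict(base=[(.09,.16),(.05,.06),(.02,.16)],jug=[(.045,.062),(.02,.07)],strainer=[(.012,.04),(.02,.05),(.009,.02)],salt=[(.07,.1)])[k]:
            q=(m>0)&(P[...,2]>z0)&(P[...,2]<z1);nl,L,st,ce=cv2.connectedComponentsWithStats(q.astype(np.uint8),connectivity=8)
            if nl<2: print(n,k,z0,'none');continue
            l=min((i for i in range(1,nl) if st[i,4]>6),key=lambda i:np.hypot(*(P[L==i][:,:2].mean(0)-g[:2])),default=None)
            if l is None: continue
            Q=P[L==l];lo,hi=np.percentile(Q,2,axis=0),np.percentile(Q,98,axis=0)
            print(n,k,(z0,z1),len(Q),'lo',lo.round(3),'hi',hi.round(3),'mid',((lo+hi)/2).round(3),'mean',Q.mean(0).round(3))
a=load('top0')['pixels'][110:300,110:470];b=load('scene0')['pixels'][130:300,160:480]
a=cv2.resize(a,None,fx=2,fy=2,interpolation=cv2.INTER_CUBIC);cv2.imwrite('pics/a.png',a[:,:,::-1])
E
```

```text
top0 base (0.09, 0.16) 71 lo [ 0.508 -0.294  0.091] hi [ 0.519 -0.282  0.141] mid [ 0.514 -0.288  0.116] mean [ 0.513 -0.289  0.115]
top0 base (0.05, 0.06) 915 lo [ 0.467 -0.335  0.051] hi [ 0.56  -0.242  0.06 ] mid [ 0.513 -0.289  0.055] mean [ 0.51  -0.288  0.056]
top0 base (0.02, 0.16) 1533 lo [ 0.462 -0.338  0.022] hi [ 0.557 -0.238  0.119] mid [ 0.509 -0.288  0.071] mean [ 0.502 -0.288  0.055]
top0 jug (0.045, 0.062) 73 lo [ 0.538 -0.034  0.046] hi [ 0.567 -0.006  0.058] mid [ 0.552 -0.02   0.052] mean [ 0.553 -0.02   0.052]
top0 jug (0.02, 0.07) 170 lo [ 0.538 -0.034  0.021] hi [ 0.568 -0.006  0.057] mid [ 0.553 -0.02   0.039] mean [ 0.552 -0.02   0.041]
top0 strainer (0.012, 0.04) 1350 lo [0.496 0.099 0.012] hi [0.65  0.241 0.03 ] mid [0.573 0.17  0.021] mean [0.57  0.18  0.016]
top0 strainer (0.02, 0.05) 61 lo [0.536 0.173 0.021] hi [0.559 0.193 0.037] mid [0.548 0.183 0.029] mean [0.547 0.183 0.029]
top0 strainer (0.009, 0.02) 9 lo [0.555 0.185 0.009] hi [0.562 0.193 0.019] mid [0.558 0.189 0.014] mean [0.558 0.189 0.015]
top0 salt (0.07, 0.1) 171 lo [ 0.375 -0.344  0.071] h
[... 577 characters left out ...]
.553 -0.022  0.05 ] mean [ 0.553 -0.021  0.05 ]
scene0 jug (0.02, 0.07) 1086 lo [ 0.501 -0.076  0.022] hi [0.606 0.063 0.056] mid [ 0.554 -0.007  0.039] mean [ 0.553 -0.018  0.041]
scene0 strainer (0.012, 0.04) 620 lo [0.493 0.128 0.012] hi [0.605 0.237 0.033] mid [0.549 0.182 0.022] mean [0.547 0.181 0.016]
scene0 strainer (0.02, 0.05) 57 lo [0.537 0.171 0.021] hi [0.559 0.193 0.035] mid [0.548 0.182 0.028] mean [0.546 0.181 0.028]
scene0 strainer (0.009, 0.02) 828 lo [0.493 0.113 0.01 ] hi [0.632 0.236 0.018] mid [0.563 0.174 0.014] mean [0.561 0.176 0.013]
scene0 salt (0.07, 0.1) 222 lo [ 0.375 -0.346  0.071] hi [ 0.402 -0.316  0.09 ] mid [ 0.389 -0.331  0.08 ] mean [ 0.385 -0.332  0.082]
```

View pics/a.png

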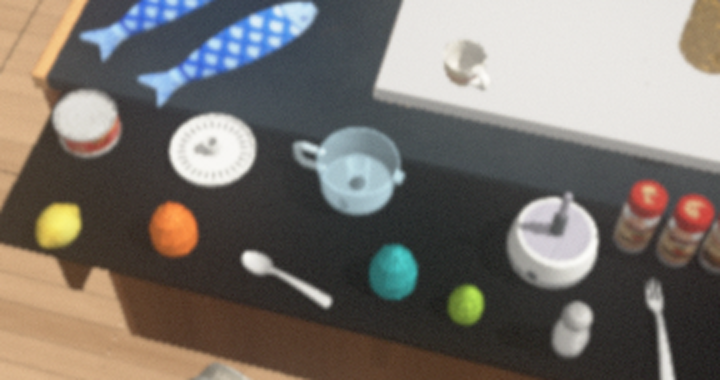

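The crop agrees with the depth figures: base (0.5125, -0.289), jug tube (0.553, -0.021), strainer hub (0.548, 0.182). The orange cone is at (0.406, 0.188), the green at (0.403, -0.201), the salt at (0.389, -0.330) and the lemon at (0.37, 0.33). I'll turn the tool to yaw 0 while heading for the jug.

Call:
jog_arm([
  {"x":-2.5,"z":-3.2,"wy":8.1,"fingers":5},
  {"x":-5,"z":-6.4,"wy":16.2,"fingers":5},
  {"x":-7.5,"z":-9.6,"wy":24.3,"fingers":5},
  {"x":-10,"z":-12.8,"wy":32.4,"fingers":5},
  {"x":-12.5,"z":-16,"wy":40.5,"fingers":5},
  {"x":-15,"z":-19.2,"wy":48.6,"fingers":5},
  {"x":-17.5,"z":-22.4,"wy":56.7,"fingers":5},
  {"x":-20,"z":-25.6,"wy":64.7,"fingers":5},
])

```text
invalid input at $.targets[0]: expected keys x, y, z, wx, wy, wz, fingers
```

Call:
jog_arm([
  {"x":-2.5,"y":0,"z":-3.2,"wx":0,"wy":8.1,"wz":0,"fingers":5},
  {"x":-5,"y":0,"z":-6.4,"wx":0,"wy":16.2,"wz":0,"fingers":5},
  {"x":-7.5,"y":0,"z":-9.6,"wx":0,"wy":24.3,"wz":0,"fingers":5},
  {"x":-10,"y":0,"z":-12.8,"wx":0,"wy":32.4,"wz":0,"fingers":5},
  {"x":-12.5,"y":0,"z":-16,"wx":0,"wy":40.5,"wz":0,"fingers":5},
  {"x":-15,"y":0,"z":-19.2,"wx":0,"wy":48.6,"wz":0,"fingers":5},
  {"x":-17.5,"y":0,"z":-22.4,"wx":0,"wy":56.7,"wz":0,"fingers":5},
  {"x":-20,"y":0,"z":-25.6,"wx":0,"wy":64.7,"wz":0,"fingers":5},
])

```text
time: 0.9
tool_pos: [0.4132, 0.2735, 0.2311]
tool_rot: [-1.571, 0.0, -0.005]
contact_force: [0.6, -0.5, 0.3]
opening: 0.586
```

Call:
jog_arm([
  {"x":2,"y":1,"z":-4.2,"wx":0,"wy":0,"wz":0,"fingers":5},
  {"x":4,"y":2,"z":-8.4,"wx":0,"wy":0,"wz":0,"fingers":5},
  {"x":6,"y":3,"z":-12.6,"wx":0,"wy":0,"wz":0,"fingers":5},
  {"x":8,"y":4,"z":-16.8,"wx":0,"wy":0,"wz":0,"fingers":5},
  {"x":10,"y":5,"z":-21,"wx":0,"wy":0,"wz":0,"fingers":5},
  {"x":12,"y":6,"z":-25.2,"wx":0,"wy":0,"wz":0,"fingers":5},
  {"x":14,"y":7,"z":-29.4,"wx":0,"wy":0,"wz":0,"fingers":5},
  {"x":14,"y":7,"z":-29.4,"wx":0,"wy":0,"wz":0,"fingers":5},
])

```text
time: 1.7
tool_pos: [0.5544, -0.0232, 0.1599]
tool_rot: [-1.572, 0.001, -0.003]
contact_force: [0.2, 0.3, -0.2]
opening: 0.587
```

```bash
python3 - <<'E'
from h import *
c=shot('wrist','w1');o=get_obs();print(o['tool_pos'],o['tool_rot']);print(c['K'],c['world_from_camera'].round(3))
E
```

```text
[ 0.55325259 -0.02108153  0.16022815] [-1.57093464e+00  1.50959672e-03 -3.03445426e-03]
[[348.15497192   0.         280.11515843]
 [  0.         348.15497192 208.52951633]
 [  0.           0.           1.        ]] [[ 1.    -0.003 -0.001  0.555]
 [-0.003 -0.965 -0.263  0.043]
 [-0.     0.263 -0.965  0.302]
 [ 0.     0.     0.     1.   ]]
```

View pics/w1.png

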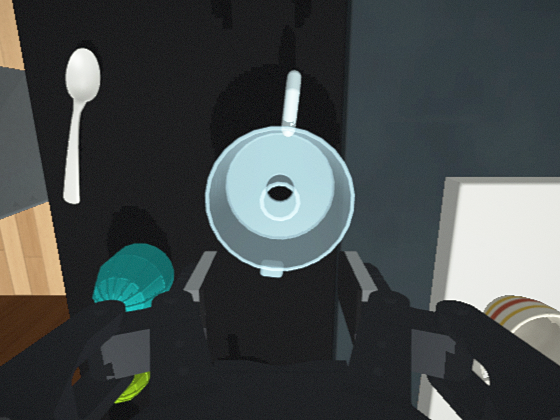

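The wrist view shows the jug's tube top ring at about (280,201) and its rim at (280,198), with the handle up (+y).

```bash
python3 - <<'E'
from h import *
c=load('w1')
print('tube',onplane(c,[(280,201)],.052),'rim',onplane(c,[(206,198),(354,198),(280,126),(280,271)],.055))
P=cloud(c);m=(P[...,2]>.04)&(P[...,2]<.07)&(c['depth']>0)&(np.hypot(P[...,0]-.553,P[...,1]+.021)<.06)
Q=P[m];print(len(Q),Q.min(0),Q.max(0));T=Q[np.hypot(Q[:,0]-.553,Q[:,1]+.021)<.03]
if len(T):print('tubepts',len(T),T.min(0),T.max(0),T.mean(0))
E
```

```text
tube [[ 0.55467395 -0.01921351  0.052     ]] rim [[ 0.50065384 -0.01605988  0.055     ]
 [ 0.6087055  -0.01635781  0.055     ]
 [ 0.55483648  0.03496775  0.055     ]
 [ 0.5545135  -0.07428348  0.055     ]]
5021 [ 0.5001269  -0.08069803  0.04000325] [0.60888361 0.03825957 0.05681981]
tubepts 732 [ 0.53975128 -0.03434677  0.0400123 ] [ 0.56958707 -0.00384807  0.0542615 ] [ 0.55451431 -0.01901117  0.04975366]
```

The tube is at (0.5545, -0.0195), and the rim's midpoint agrees. Going down and gripping.

Call:
jog_arm([
  {"x":0.1,"y":3,"z":0.15,"wx":0,"wy":0,"wz":0,"fingers":5},
  {"x":0.1,"y":6,"z":0.15,"wx":0,"wy":0,"wz":0,"fingers":5},
  {"x":0.1,"y":9,"z":0.15,"wx":0,"wy":0,"wz":0,"fingers":5},
  {"x":0.1,"y":11.5,"z":0.15,"wx":0,"wy":0,"wz":0,"fingers":5},
  {"x":0.1,"y":13,"z":0.15,"wx":0,"wy":0,"wz":0,"fingers":5},
  {"x":0.1,"y":13.8,"z":0.15,"wx":0,"wy":0,"wz":0,"fingers":5},
  {"x":0.1,"y":13.8,"z":0.15,"wx":0,"wy":0,"wz":0,"fingers":5},
])

```text
time: 2.45
tool_pos: [0.5536, -0.0167, 0.0228]
tool_rot: [-1.571, 0.001, 0.001]
contact_force: [0.3, 0.1, 0.8]
opening: 0.59
```

Call:
jog_arm([
  {"x":0,"y":0,"z":0,"wx":0,"wy":0,"wz":0,"fingers":1.5},
  {"x":0,"y":0,"z":0,"wx":0,"wy":0,"wz":0,"fingers":1.5},
  {"x":0,"y":0,"z":0,"wx":0,"wy":0,"wz":0,"fingers":1.5},
  {"x":0,"y":0,"z":0,"wx":0,"wy":0,"wz":0,"fingers":1.5},
  {"x":0,"y":0,"z":0,"wx":0,"wy":0,"wz":0,"fingers":1.5},
  {"x":0,"y":0,"z":0,"wx":0,"wy":0,"wz":0,"fingers":1.5},
])

```text
time: 3.05
tool_pos: [0.555, -0.0171, 0.0246]
tool_rot: [-1.571, -0.002, 0.001]
contact_force: [-1.2, 1.2, 7.0]
opening: 0.34
```

Call:
jog_arm([
  {"x":0,"y":-0.7,"z":0,"wx":0,"wy":0,"wz":0,"fingers":1.5},
  {"x":0,"y":-2,"z":0,"wx":0,"wy":0,"wz":0,"fingers":1.5},
  {"x":0,"y":-4.5,"z":0,"wx":0,"wy":0,"wz":0,"fingers":1.5},
  {"x":0,"y":-7.5,"z":0,"wx":0,"wy":0,"wz":0,"fingers":1.5},
  {"x":0,"y":-10.5,"z":0,"wx":0,"wy":0,"wz":0,"fingers":1.5},
  {"x":0,"y":-13.5,"z":0,"wx":0,"wy":0,"wz":0,"fingers":1.5},
  {"x":0,"y":-16,"z":0,"wx":0,"wy":0,"wz":0,"fingers":1.5},
  {"x":0,"y":-17.5,"z":0,"wx":0,"wy":0,"wz":0,"fingers":1.5},
])

```text
time: 3.85
tool_pos: [0.5547, -0.0174, 0.2016]
tool_rot: [-1.571, -0.003, 0.001]
contact_force: [0.5, -0.2, -1.7]
opening: 0.339
```

```bash
python3 - <<'E'
from h import *
c=shot('wrist','w2');o=get_obs();print(o['tool_pos'],o['tool_rot'],o['contact_force'],o['opening'])
E
```

```text
[ 0.55569388 -0.01739401  0.20329313] [-1.57107891e+00 -5.66700900e-03  6.80465986e-04] [ 0.32657954 -0.07967748  0.31975251] 0.34133243402552604
```

View pics/w2.png

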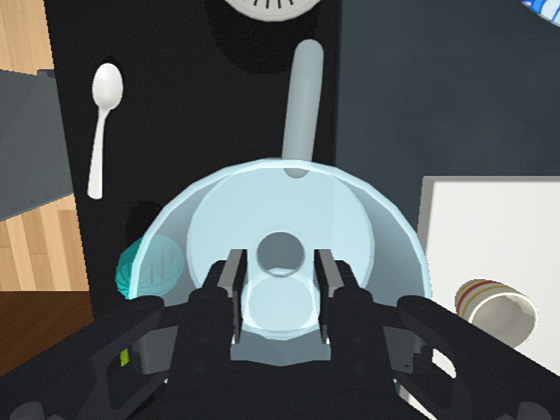

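The jug is held: its bore is at about (280,255) between the pads. Next I check its pose in the grip.

```bash
python3 - <<'E'
from h import *
c=load('w2');P=cloud(c);D=c['depth']
for uv in [(145,240),(280,161),(418,240),(262,240),(298,240),(258,255),(300,265),(280,195),(220,210),(340,210),(280,215)]:
    w=P[uv[1]-2:uv[1]+3,uv[0]-2:uv[0]+3].reshape(-1,3);d=D[uv[1]-2:uv[1]+3,uv[0]-2:uv[0]+3].ravel();w=w[d>0]
    print(uv,np.median(w,0).round(3) if len(w) else None)
m=(D>0)&(P[...,2]>.16)&(P[...,2]<.26)&(np.arange(420)[:,None]<240)
Q=P[m];A=np.round(Q[:,2],2);print(np.unique(A,return_counts=True));
f=Q[(Q[:,2]<np.percentile(Q[:,2],50))]
top=Q[Q[:,2]>Q[:,2].max()-.006];print(Q.min(0),Q.max(0))
E
```

```text
(145, 240) [0.509 0.007 0.232]
(280, 161) [0.555 0.034 0.232]
(418, 240) [0.602 0.007 0.232]
(262, 240) [ 0.547 -0.007  0.194]
(298, 240) [ 0.563 -0.007  0.193]
(258, 255) [ 0.546 -0.008  0.209]
(300, 265) [ 0.563 -0.006  0.222]
(280, 195) [0.555 0.011 0.181]
(220, 210) [0.526 0.004 0.181]
(340, 210) [0.584 0.004 0.181]
(280, 215) [0.555 0.001 0.181]
(array([0.18, 0.19, 0.2 , 0.21, 0.22, 0.23]), array([10040,   974,   664,   599,  1243,  6260]))
[ 0.50800543 -0.01160826  0.1785069 ] [0.60218005 0.07259181 0.23396151]
```

Call:
jog_arm([
  {"x":-0.6,"y":0,"z":-3.5,"wx":0,"wy":0,"wz":0,"fingers":1.5},
  {"x":-1.2,"y":0,"z":-7.5,"wx":0,"wy":0,"wz":0,"fingers":1.5},
  {"x":-1.8,"y":0,"z":-11.5,"wx":0,"wy":0,"wz":0,"fingers":1.5},
  {"x":-2.4,"y":0,"z":-15.5,"wx":0,"wy":0,"wz":0,"fingers":1.5},
  {"x":-3,"y":0,"z":-19.5,"wx":0,"wy":0,"wz":0,"fingers":1.5},
  {"x":-3.6,"y":0,"z":-23.5,"wx":0,"wy":0,"wz":0,"fingers":1.5},
  {"x":-4.3,"y":0,"z":-26.9,"wx":0,"wy":0,"wz":0,"fingers":1.5},
  {"x":-4.3,"y":0,"z":-26.9,"wx":0,"wy":0,"wz":0,"fingers":1.5},
])

```text
time: 4.7
tool_pos: [0.5101, -0.29, 0.1983]
tool_rot: [-1.572, 0.0, -0.002]
contact_force: [-0.1, 1.3, -2.0]
opening: 0.342
```

```bash
python3 - <<'E'
from h import *
c=shot('wrist','w3');o=get_obs();print(o['tool_pos'],o['tool_rot'],o['contact_force'],o['opening'])
P=cloud(c);D=c['depth'];a=np.arange(420)[:,None]
def rep(n,m):
    Q=P[m];print(n,len(Q),*( [Q.min(0).round(4),Q.max(0).round(4),((Q.min(0)+Q.max(0))/2).round(4)] if len(Q) else []))
r=np.hypot(P[...,0]-.5125,P[...,1]+.289)
rep('spindle',(D>0)&(P[...,2]>.1)&(P[...,2]<.15)&(r<.02))
rim=(D>0)&(P[...,2]>.2)&(P[...,2]<.24)&(r>.05)&(r<.06)&(a<240);Q=P[rim]
if len(Q):
    s=np.linalg.lstsq(np.c_[2*Q[:,:2],np.ones(len(Q))],(Q[:,:2]**2).sum(1),rcond=None)[0];print('rim c',s[:2],np.sqrt(s[2]+s[0]**2+s[1]**2),Q[:,2].mean())
E
```

```text
[ 0.51036325 -0.28799174  0.19821921] [-1.57090295e+00  3.23714539e-04 -2.33077869e-03] [-0.5200707   0.05505735 -2.64060469] 0.3371003590573752
spindle 0
rim c [ 0.51156577 -0.28167674] 0.046363402143426324 0.22641465857525023
```

View pics/w3.png

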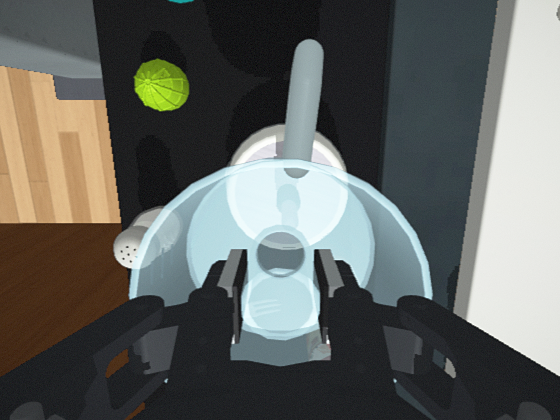

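The wrist view shows the base beneath the jug, its left and right edges at x about 231 and 345, and the spindle ghosting through near (288,205). I'll project what should be seen there.

```bash
python3 - <<'E'
from h import *
c=load('w3');T=np.linalg.inv(c['world_from_camera']);K=c['K'];k1=float(c['k1'])
def proj(X):
    X=np.atleast_2d(X);p=X@T[:3,:3].T+T[:3,3];s=p[:,:2]/p[:,2:];s=s*(1+k1*(s**2).sum(1,keepdims=True));return s*K[0,0]+K[:2,2]
b=np.array([.5125,-.289])
print('tip,86,deckc',proj([[*b,.138],[*b,.086],[*b,.055]]).round(0).tolist())
for R,z in((.049,.055),(.057,.04),):
  p=proj([[b[0]+R*np.cos(t),b[1]+R*np.sin(t),z] for t in np.linspace(0,6.28,60)]);print(R,p.min(0).round(0),p.max(0).round(0))
x0,y0,x1,y1=180,100,390,310
im=cv2.resize(c['pixels'][y0:y1,x0:x1],None,fx=3.5,fy=2.85,interpolation=cv2.INTER_CUBIC)
g=cv2.createCLAHE(4,(4,4)).apply(cv2.cvtColor(im,cv2.COLOR_RGB2GRAY));cv2.imwrite('pics/c3.png',g)
E
```

```text
tip,86,deckc [[283.0, 225.0], [283.0, 203.0], [282.0, 194.0]]
0.049 [224. 135.] [341. 249.]
0.057 [218. 124.] [347. 251.]
```

View pics/c3.png

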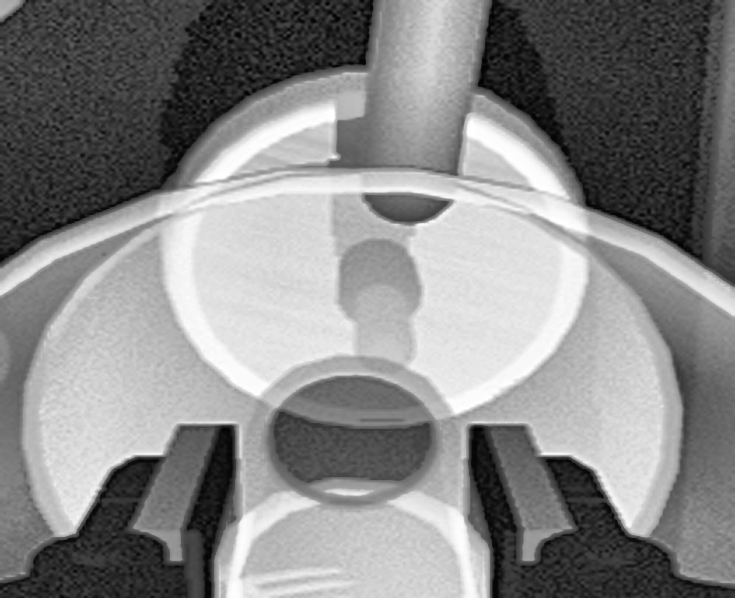

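```bash
python3 - <<'E'
from h import *
c=load('w3');P=cloud(c);D=c['depth']
print(c['world_from_camera'].round(4))
cr=lambda x,y:(180+x/3.5,100+y/2.85)
f=P[200:215,210:240][D[200:215,210:240]>0];print('floor z',np.median(f[:,2]))
zf=np.median(f[:,2]);zt=zf-.004+.052
print('tube',onplane(c,[cr(353,437)],zt),'bore LR',onplane(c,[cr(272,437),cr(435,437)],zt))
print('tip',onplane(c,[cr(385,345)],.138))
print('deckLR',onplane(c,[cr(193,262),cr(557,262)],.055),'deck far/near',onplane(c,[cr(375,100),cr(375,412)],.055))
# unobstructed base depth pts
m=(D>0)&(P[...,2]>.05)&(P[...,2]<.06)&(np.arange(420)[:,None]<160);Q=P[m];print(len(Q),Q.min(0),Q.max(0))
E
```

```text
[[ 1.000e+00 -2.200e-03 -6.000e-04  5.107e-01]
 [-2.300e-03 -9.648e-01 -2.631e-01 -2.236e-01]
 [ 0.000e+00  2.631e-01 -9.648e-01  3.407e-01]
 [ 0.000e+00  0.000e+00  0.000e+00  1.000e+00]]
floor z 0.1775562426233984
tube [[ 0.51089885 -0.27149343  0.22555624]] bore LR [[ 0.50267501 -0.27147451  0.22555624]
 [ 0.51922427 -0.27151269  0.22555624]]
tip [[ 0.51662887 -0.2867915   0.138     ]]
deckLR [[ 0.4728417  -0.28696349  0.055     ]
 [ 0.56017537 -0.2871641   0.055     ]] deck far/near [[ 0.51636681 -0.24027788  0.055     ]
 [ 0.51665046 -0.33420536  0.055     ]]
1237 [ 0.47393511 -0.25998595  0.05001989] [ 0.55934344 -0.23728007  0.0571839 ]
```

```bash
python3 - <<'E'
from h import *
c=load('w3')
cr=lambda x,y:(180+x/3.5,100+y/2.85)
print(onplane(c,[cr(272,437),cr(435,437),cr(353,374),cr(353,503)],.1736))
E
```

```text
[[ 0.49903662 -0.29307868  0.1736    ]
 [ 0.52305172 -0.29313408  0.1736    ]
 [ 0.51099126 -0.28107717  0.1736    ]
 [ 0.51094787 -0.30618025  0.1736    ]]
```

The bore's bottom (24 mm as it should be) is at (0.511, -0.2935), and the spindle and deck are at (0.5166, -0.287). I correct by about +5.5 mm in x and +6 mm in y, then look again.

Call:
jog_arm([
  {"x":0.3,"y":0,"z":0.3,"wx":0,"wy":0,"wz":0,"fingers":1.5},
  {"x":0.55,"y":0,"z":0.6,"wx":0,"wy":0,"wz":0,"fingers":1.5},
  {"x":0.55,"y":0,"z":0.6,"wx":0,"wy":0,"wz":0,"fingers":1.5},
  {"x":0.55,"y":0,"z":0.6,"wx":0,"wy":0,"wz":0,"fingers":1.5},
])

```text
time: 5.15
tool_pos: [0.5171, -0.2792, 0.1983]
tool_rot: [-1.571, 0.0, 0.002]
contact_force: [-0.6, -0.2, -1.7]
opening: 0.338
```

```bash
python3 - <<'E'
from h import *
c=shot('wrist','w4');o=get_obs();print(o['tool_pos'],o['tool_rot'],o['contact_force'],o['opening'],c['world_from_camera'][:3,3])
x0,y0,x1,y1=180,100,390,310
im=cv2.resize(c['pixels'][y0:y1,x0:x1],None,fx=3.5,fy=2.85,interpolation=cv2.INTER_CUBIC)
g=cv2.createCLAHE(4,(4,4)).apply(cv2.cvtColor(im,cv2.COLOR_RGB2GRAY));cv2.imwrite('pics/c4.png',g)
E
```

```text
[ 0.51706527 -0.27950113  0.19836176] [-1.57086436e+00 -1.77768136e-06  2.12945836e-03] [-0.5219199  -0.13329365 -2.56844575] 0.33955108290490366 [ 0.51741539 -0.21307767  0.34079551]
```

View pics/c4.png

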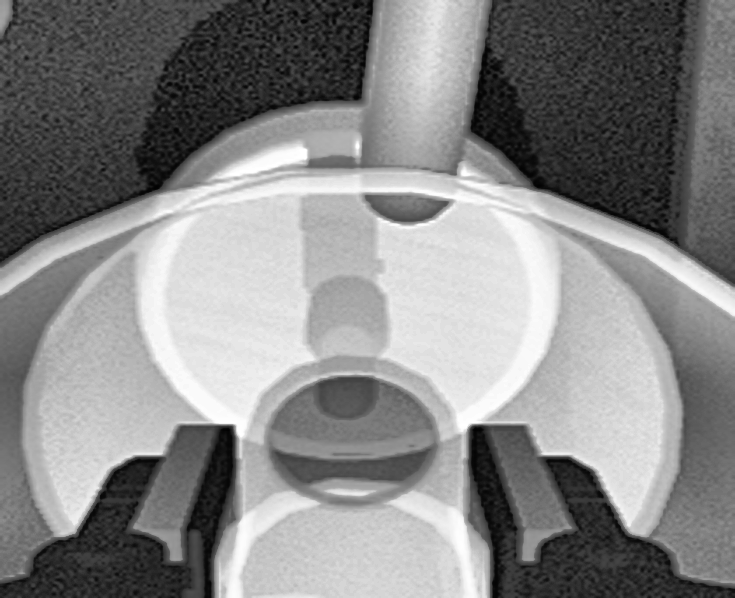

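```bash
python3 - <<'E'
from h import *
c=load('w4')
cr=lambda x,y:(180+x/3.5,100+y/2.85)
print('bore',onplane(c,[cr(353,438)],.1736),'tip',onplane(c,[cr(348,391)],.138))
print('deckLR',onplane(c,[cr(165,295),cr(530,295)],.055),'deck far/near',onplane(c,[cr(347,147),cr(347,450)],.055))
print(get_obs()['tool_pos'])
E
```

```text
bore [[ 0.51798816 -0.2825215   0.1736    ]] tip [[ 0.51719372 -0.28637856  0.138     ]]
deckLR [[ 0.47274348 -0.28625202  0.055     ]
 [ 0.56109483 -0.28602319  0.055     ]] deck far/near [[ 0.51671599 -0.24249029  0.055     ]
 [ 0.51689079 -0.33578467  0.055     ]]
[ 0.51706527 -0.27950113  0.19836176]
```

Now the bore is at (0.518, -0.2825) against a base at (0.517, -0.287). I trim that and lower the jug over the spindle, stopping short of the column.

Call:
jog_arm([
  {"x":-0.1,"y":0,"z":-0.4,"wx":0,"wy":0,"wz":0,"fingers":1.5},
  {"x":-0.1,"y":1,"z":-0.42,"wx":0,"wy":0,"wz":0,"fingers":1.5},
  {"x":-0.1,"y":2.5,"z":-0.42,"wx":0,"wy":0,"wz":0,"fingers":1.5},
  {"x":-0.1,"y":4,"z":-0.42,"wx":0,"wy":0,"wz":0,"fingers":1.5},
  {"x":-0.1,"y":5.5,"z":-0.42,"wx":0,"wy":0,"wz":0,"fingers":1.5},
  {"x":-0.1,"y":7,"z":-0.42,"wx":0,"wy":0,"wz":0,"fingers":1.5},
  {"x":-0.1,"y":7.5,"z":-0.42,"wx":0,"wy":0,"wz":0,"fingers":1.5},
  {"x":-0.1,"y":7.5,"z":-0.42,"wx":0,"wy":0,"wz":0,"fingers":1.5},
])

```text
time: 6.0
tool_pos: [0.5152, -0.2841, 0.122]
tool_rot: [-1.57, 0.002, 0.001]
contact_force: [0.0, 0.0, -2.9]
opening: 0.342
```

```bash
python3 - <<'E'
from h import *
c=shot('wrist','w5');o=get_obs();print(o['tool_pos'],o['tool_rot'],o['contact_force'],o['opening'],c['world_from_camera'][:3,3])
x0,y0,x1,y1=180,100,390,310
im=cv2.resize(c['pixels'][y0:y1,x0:x1],None,fx=3.5,fy=2.85,interpolation=cv2.INTER_CUBIC)
g=cv2.createCLAHE(4,(4,4)).apply(cv2.cvtColor(im,cv2.COLOR_RGB2GRAY));cv2.imwrite('pics/c5.png',g)
E
```

```text
[ 0.51573056 -0.28442483  0.12288003] [-1.57045749e+00  6.01858793e-04  7.81342088e-04] [-0.41334556  0.29464042 -1.99155736] 0.33761642125081276 [ 0.5158349  -0.21809936  0.26450266]
```

View pics/c5.png

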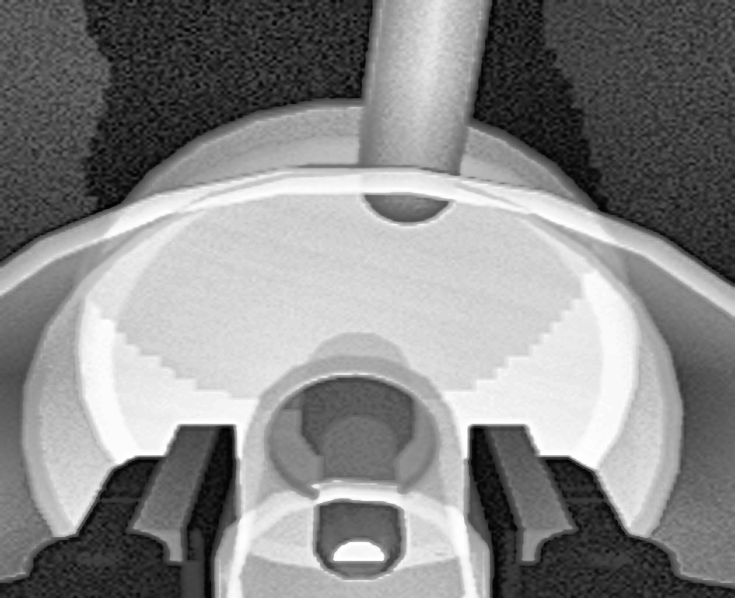

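```bash
python3 - <<'E'
from h import *
c=load('w5');P=cloud(c)
cr=lambda x,y:(180+x/3.5,100+y/2.85)
f=P[200:215,210:240];z=np.median(f[c['depth'][200:215,210:240]>0][:,2]);print('floor',z)
print('bore',onplane(c,[cr(353,438)],z-.004),'tip',onplane(c,[cr(361,540)],.138),'col far edge/LR',onplane(c,[cr(357,334),cr(302,410),cr(413,410)],.086))
E
```

```text
floor 0.10128142066683836
bore [[ 0.51598885 -0.28735721  0.09728142]] tip [[ 0.51689244 -0.2859186   0.138     ]] col far edge/LR [[ 0.51657878 -0.27108643  0.086     ]
 [ 0.50803357 -0.28628427  0.086     ]
 [ 0.52535017 -0.28625624  0.086     ]]
```

Call:
jog_arm([
  {"x":0.08,"y":0,"z":0.1,"wx":0,"wy":0,"wz":0,"fingers":1.5},
  {"x":0.08,"y":0.8,"z":0.1,"wx":0,"wy":0,"wz":0,"fingers":1.5},
  {"x":0.08,"y":1.5,"z":0.1,"wx":0,"wy":0,"wz":0,"fingers":1.5},
  {"x":0.08,"y":2.2,"z":0.1,"wx":0,"wy":0,"wz":0,"fingers":1.5},
  {"x":0.08,"y":2.9,"z":0.1,"wx":0,"wy":0,"wz":0,"fingers":1.5},
  {"x":0.08,"y":3.4,"z":0.1,"wx":0,"wy":0,"wz":0,"fingers":1.5},
  {"x":0.08,"y":3.4,"z":0.1,"wx":0,"wy":0,"wz":0,"fingers":1.5},
])

```text
time: 6.75
tool_pos: [0.5163, -0.2837, 0.0884]
tool_rot: [-1.571, 0.001, 0.001]
contact_force: [-0.6, -4.1, -4.8]
opening: 0.341
```

Call:
jog_arm([
  {"x":0,"y":0.3,"z":-0.06,"wx":0,"wy":0,"wz":0,"fingers":1.5},
  {"x":0,"y":0.6,"z":-0.06,"wx":0,"wy":0,"wz":0,"fingers":1.5},
  {"x":0,"y":0.85,"z":-0.06,"wx":0,"wy":0,"wz":0,"fingers":1.5},
  {"x":0,"y":0.85,"z":-0.06,"wx":0,"wy":0,"wz":0,"fingers":1.5},
])

```text
time: 7.15
tool_pos: [0.5164, -0.2839, 0.0804]
tool_rot: [-1.571, 0.0, 0.001]
contact_force: [-0.1, -1.1, -3.9]
opening: 0.341
```

Call:
jog_arm([
  {"x":0,"y":0.1,"z":0,"wx":0,"wy":0,"wz":0,"fingers":1.5},
  {"x":0,"y":0.1,"z":0,"wx":0,"wy":0,"wz":0,"fingers":1.5},
  {"x":0,"y":0.1,"z":0,"wx":0,"wy":0,"wz":0,"fingers":5},
  {"x":0,"y":0,"z":0,"wx":0,"wy":0,"wz":0,"fingers":5},
  {"x":0,"y":0,"z":0,"wx":0,"wy":0,"wz":0,"fingers":5},
  {"x":0,"y":0,"z":0,"wx":0,"wy":0,"wz":0,"fingers":5},
])

```text
time: 7.75
tool_pos: [0.5167, -0.2841, 0.081]
tool_rot: [-1.571, -0.0, 0.001]
contact_force: [0.3, 0.3, 0.0]
opening: 0.589
```

Call:
jog_arm([
  {"x":0,"y":-1,"z":0,"wx":0,"wy":0,"wz":0,"fingers":5},
  {"x":0,"y":-3,"z":0,"wx":0,"wy":0,"wz":0,"fingers":5},
  {"x":0,"y":-6,"z":0,"wx":0,"wy":0,"wz":0,"fingers":5},
  {"x":0,"y":-9,"z":0,"wx":0,"wy":0,"wz":0,"fingers":5},
  {"x":0,"y":-12,"z":0,"wx":0,"wy":0,"wz":0,"fingers":5},
  {"x":0,"y":-15,"z":0,"wx":0,"wy":0,"wz":0,"fingers":5},
  {"x":0,"y":-17,"z":0,"wx":0,"wy":0,"wz":0,"fingers":5},
  {"x":0,"y":-17,"z":0,"wx":0,"wy":0,"wz":0,"fingers":5},
])

```text
time: 8.55
tool_pos: [0.5181, -0.2849, 0.2548]
tool_rot: [-1.574, -0.005, 0.001]
contact_force: [0.9, 0.1, 0.4]
opening: 0.583
```

```bash
python3 - <<'E'
from h import *
c=shot('wrist','w6');o=get_obs();print(o['tool_pos'],o['tool_rot'],o['contact_force'],c['world_from_camera'][:3,3])
P=cloud(c);D=c['depth'];r=np.hypot(P[...,0]-.5165,P[...,1]+.287)
def fit(n,m):
    Q=P[m]
    if len(Q)<10: print(n,len(Q));return
    s=np.linalg.lstsq(np.c_[2*Q[:,:2],np.ones(len(Q))],(Q[:,:2]**2).sum(1),rcond=None)[0];print(n,len(Q),s[:2].round(4),np.sqrt(s[2]+s[0]**2+s[1]**2).round(4),'z',np.median(Q[:,2]).round(4))
    A=np.linalg.lstsq(np.c_[Q[:,:2],np.ones(len(Q))],Q[:,2],rcond=None)[0];print('  tilt',A[:2].round(3))
ok=(D>0)
fit('rim',ok&(P[...,2]>.105)&(P[...,2]<.116)&(r>.047)&(r<.06))
fit('tube',ok&(P[...,2]>.1)&(P[...,2]<.113)&(r<.02)&(r>.009))
fit('tip',ok&(P[...,2]>.125)&(P[...,2]<.145)&(r<.015))
E
```

```text
[ 0.51728106 -0.28443184  0.25266781] [-1.57241847e+00 -2.95917455e-03  7.68851562e-04] [ 0.07805122  0.70814653 -0.9674214 ] [ 0.51772722 -0.21830717  0.39706614]
rim 1996 [ 0.5173 -0.2862] 0.053 z 0.1093
  tilt [0.    0.006]
tube 396 [ 0.5173 -0.2858] 0.0136 z 0.1066
  tilt [-0.    -0.008]
tip 175 [ 0.5168 -0.2882] 0.0039 z 0.136
  tilt [ 0.028 -0.513]
```

The jug is home: rim at z 0.1093 (0.110 expected), level and centred on the spindle. On to the strainer.

Call:
jog_arm([
  {"x":0.4,"y":0,"z":0,"wx":0,"wy":0,"wz":0,"fingers":4.5},
  {"x":0.4,"y":0,"z":4.5,"wx":0,"wy":0,"wz":0,"fingers":4.5},
  {"x":0.8,"y":0,"z":9,"wx":0,"wy":0,"wz":0,"fingers":4.5},
  {"x":1.2,"y":0,"z":13.5,"wx":0,"wy":0,"wz":0,"fingers":4.5},
  {"x":1.6,"y":0,"z":18,"wx":0,"wy":0,"wz":0,"fingers":4.5},
  {"x":2,"y":0,"z":22.5,"wx":0,"wy":0,"wz":0,"fingers":4.5},
  {"x":2.4,"y":0,"z":27,"wx":0,"wy":0,"wz":0,"fingers":4.5},
  {"x":2.8,"y":0,"z":31.5,"wx":0,"wy":0,"wz":0,"fingers":4.5},
])

```text
time: 9.4
tool_pos: [0.5437, 0.0329, 0.2494]
tool_rot: [-1.571, 0.002, 0.001]
contact_force: [0.9, -0.2, -0.3]
opening: 0.524
```

Call:
jog_arm([
  {"x":0,"y":2,"z":3.7,"wx":0,"wy":0,"wz":0,"fingers":4.5},
  {"x":0.2,"y":4,"z":7.5,"wx":0,"wy":0,"wz":0,"fingers":4.5},
  {"x":0.4,"y":6,"z":11.3,"wx":0,"wy":0,"wz":0,"fingers":4.5},
  {"x":0.4,"y":8,"z":15.1,"wx":0,"wy":0,"wz":0,"fingers":4.5},
  {"x":0.4,"y":9,"z":15.1,"wx":0,"wy":0,"wz":0,"fingers":4.5},
  {"x":0.4,"y":9,"z":15.1,"wx":0,"wy":0,"wz":0,"fingers":4.5},
  {"x":0.4,"y":9,"z":15.1,"wx":0,"wy":0,"wz":0,"fingers":4.5},
])

```text
time: 10.1
tool_pos: [0.5478, 0.1812, 0.1602]
tool_rot: [-1.572, 0.002, 0.001]
contact_force: [-0.1, -0.7, 0.3]
opening: 0.525
```

```bash
cat >> h.py <<'E'
def fit(P,m,n=''):
    Q=P[m]
    if len(Q)<10: print(n,len(Q));return
    s=np.linalg.lstsq(np.c_[2*Q[:,:2],np.ones(len(Q))],(Q[:,:2]**2).sum(1),rcond=None)[0]
    A=np.linalg.lstsq(np.c_[Q[:,:2],np.ones(len(Q))],Q[:,2],rcond=None)[0]
    print(n,len(Q),'c',s[:2].round(4),'r',np.sqrt(s[2]+s[0]**2+s[1]**2).round(4),'z',np.median(Q[:,2]).round(4),'mid',((Q.min(0)+Q.max(0))/2).round(4),'ext',np.ptp(Q,0).round(4),'tilt',A[:2].round(3))
E
python3 - <<'E'
from h import *
c=shot('wrist','w7');o=get_obs();print(o['tool_pos'],o['tool_rot'],c['world_from_camera'][:3,3])
P=cloud(c);ok=c['depth']>0;r=np.hypot(P[...,0]-.549,P[...,1]-.183)
fit(P,ok&(P[...,2]>.027)&(P[...,2]<.04)&(r<.025),'hubtop')
fit(P,ok&(P[...,2]>.006)&(P[...,2]<.02)&(r>.053)&(r<.064),'rim')
E
```

```text
[0.54836351 0.18104572 0.16089346] [-1.57113614e+00  2.22694532e-04 -5.55341996e-05] [0.54846023 0.24749296 0.30260589]
hubtop 325 c [0.5492 0.1852] r 0.01 z 0.0316 mid [0.5492 0.1851 0.0304] ext [0.0217 0.022  0.0065] tilt [-0.013 -0.026]
rim 2788 c [0.5501 0.1839] r 0.0559 z 0.0152 mid [0.5522 0.1847 0.0119] ext [0.1214 0.1147 0.0118] tilt [-0.015 -0.009]
```

View pics/w7.png

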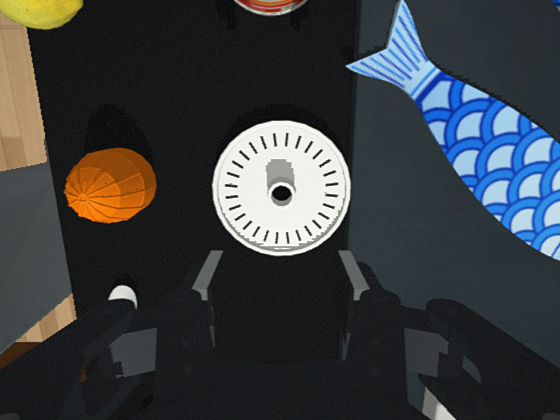

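The strainer's hub is at (281,192), i.e. (0.5495, 0.185), top at z 0.032, so it's upright. Going down for it.

Call:
jog_arm([
  {"x":0.1,"y":3,"z":0.35,"wx":0,"wy":0,"wz":0,"fingers":4.5},
  {"x":0.1,"y":6,"z":0.35,"wx":0,"wy":0,"wz":0,"fingers":4.5},
  {"x":0.1,"y":9,"z":0.35,"wx":0,"wy":0,"wz":0,"fingers":4.5},
  {"x":0.1,"y":12,"z":0.35,"wx":0,"wy":0,"wz":0,"fingers":4.5},
  {"x":0.1,"y":13.5,"z":0.35,"wx":0,"wy":0,"wz":0,"fingers":4.5},
  {"x":0.1,"y":14.2,"z":0.35,"wx":0,"wy":0,"wz":0,"fingers":4.5},
  {"x":0.1,"y":14.2,"z":0.35,"wx":0,"wy":0,"wz":0,"fingers":4.5},
  {"x":0.1,"y":14.2,"z":0.35,"wx":0,"wy":0,"wz":0,"fingers":4.5},
])

```text
time: 10.95
tool_pos: [0.5502, 0.1855, 0.02]
tool_rot: [-1.57, -0.002, 0.0]
contact_force: [0.5, 0.6, 0.4]
opening: 0.526
```

Call:
jog_arm([
  {"x":0,"y":0,"z":0,"wx":0,"wy":0,"wz":0,"fingers":1},
  {"x":0,"y":0,"z":0,"wx":0,"wy":0,"wz":0,"fingers":1},
  {"x":0,"y":0,"z":0,"wx":0,"wy":0,"wz":0,"fingers":1},
  {"x":0,"y":0,"z":0,"wx":0,"wy":0,"wz":0,"fingers":1},
  {"x":0,"y":0,"z":0,"wx":0,"wy":0,"wz":0,"fingers":1},
])

```text
time: 11.45
tool_pos: [0.5499, 0.1858, 0.0203]
tool_rot: [-1.57, -0.002, 0.001]
contact_force: [-2.2, -0.6, 9.1]
opening: 0.24
```

Call:
jog_arm([
  {"x":0,"y":-0.7,"z":0,"wx":0,"wy":0,"wz":0,"fingers":1},
  {"x":0,"y":-2,"z":0,"wx":0,"wy":0,"wz":0,"fingers":1},
  {"x":0,"y":-4.5,"z":0,"wx":0,"wy":0,"wz":0,"fingers":1},
  {"x":0,"y":-7.5,"z":0,"wx":0,"wy":0,"wz":0,"fingers":1},
  {"x":0,"y":-11,"z":0,"wx":0,"wy":0,"wz":0,"fingers":1},
  {"x":0,"y":-14.5,"z":0,"wx":0,"wy":0,"wz":0,"fingers":1},
  {"x":0,"y":-17.5,"z":0,"wx":0,"wy":0,"wz":0,"fingers":1},
  {"x":0,"y":-18,"z":0,"wx":0,"wy":0,"wz":0,"fingers":1},
])

```text
time: 12.25
tool_pos: [0.5513, 0.1862, 0.2039]
tool_rot: [-1.569, -0.007, 0.001]
contact_force: [0.5, 0.0, -0.1]
opening: 0.241
```

```bash
python3 - <<'E'
from h import *
c=shot('wrist','w8');o=get_obs();t=o['tool_pos'];print(t,o['tool_rot'],o['contact_force'],o['opening'],c['world_from_camera'][:3,3])
P=cloud(c);ok=c['depth']>0;r=np.hypot(P[...,0]-t[0],P[...,1]-t[1]);up=np.arange(420)[:,None]<225
v=P[ok&up&(r<.075)&(P[...,2]>.1)];print(np.unique(v[:,2].round(3),return_counts=True))
z=np.percentile(v[:,2],50);fit(P,ok&up&(r>.05)&(r<.07)&(P[...,2]>z-.01)&(P[...,2]<z+.01),'rim')
fit(P,ok&up&(r>.02)&(r<.05)&(abs(P[...,2]-z)<.006),'floor')
E
```

```text
[0.55070994 0.18596759 0.20252836] [-1.56901985e+00 -5.31303194e-03  7.93374642e-04] [ 0.49152231 -0.58554733 -0.77235823] 0.24114355410633323 [0.55068927 0.25202778 0.34650763]
(array([0.193, 0.194, 0.195, 0.196, 0.197, 0.198, 0.199, 0.2  , 0.201,
       0.202]), array([  27, 1127, 5962, 5081,  770,  543, 1375,  899,  102,    3]))
rim 5218 c [0.5515 0.1875] r 0.0527 z 0.1983 mid [0.5519 0.2236 0.1973] ext [0.1087 0.0393 0.0087] tilt [0.005 0.029]
floor 10559 c [0.5507 0.2071] r 0.0258 z 0.1954 mid [0.5508 0.2198 0.1956] ext [0.0928 0.0322 0.0051] tilt [0.009 0.003]
```

View pics/w8.png

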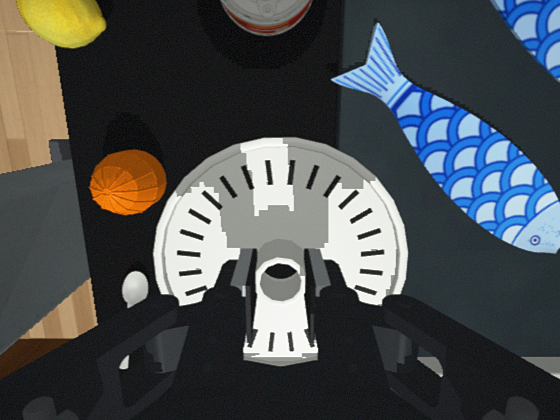

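The strainer is held level, its hub between the pads at (280,280). Carrying it over to the base.

Call:
jog_arm([
  {"x":-0.3,"y":0,"z":-3.5,"wx":0,"wy":0,"wz":0,"fingers":1},
  {"x":-0.6,"y":0,"z":-7.5,"wx":0,"wy":0,"wz":0,"fingers":1},
  {"x":-0.9,"y":0,"z":-11.5,"wx":0,"wy":0,"wz":0,"fingers":1},
  {"x":-1.2,"y":0,"z":-15.5,"wx":0,"wy":0,"wz":0,"fingers":1},
  {"x":-1.5,"y":0,"z":-19.5,"wx":0,"wy":0,"wz":0,"fingers":1},
  {"x":-1.8,"y":0,"z":-23.5,"wx":0,"wy":0,"wz":0,"fingers":1},
  {"x":-2.2,"y":0,"z":-27.5,"wx":0,"wy":0,"wz":0,"fingers":1},
  {"x":-2.6,"y":0,"z":-31.5,"wx":0,"wy":0,"wz":0,"fingers":1},
])

```text
time: 13.1
tool_pos: [0.5223, -0.1309, 0.1978]
tool_rot: [-1.57, 0.002, 0.001]
contact_force: [0.2, 0.2, -0.6]
opening: 0.239
```

Call:
jog_arm([
  {"x":-0.3,"y":0,"z":-4,"wx":0,"wy":0,"wz":0,"fingers":1},
  {"x":-0.6,"y":0,"z":-8,"wx":0,"wy":0,"wz":0,"fingers":1},
  {"x":-0.8,"y":0,"z":-12,"wx":0,"wy":0,"wz":0,"fingers":1},
  {"x":-0.8,"y":0,"z":-15,"wx":0,"wy":0,"wz":0,"fingers":1},
  {"x":-0.8,"y":0,"z":-15.7,"wx":0,"wy":0,"wz":0,"fingers":1},
  {"x":-0.8,"y":0,"z":-15.7,"wx":0,"wy":0,"wz":0,"fingers":1},
  {"x":-0.8,"y":0,"z":-15.7,"wx":0,"wy":0,"wz":0,"fingers":1},
  {"x":-0.8,"y":0,"z":-15.7,"wx":0,"wy":0,"wz":0,"fingers":1},
])

```text
time: 13.9
tool_pos: [0.5155, -0.2852, 0.1985]
tool_rot: [-1.57, 0.001, 0.002]
contact_force: [0.4, 0.0, -0.2]
opening: 0.237
```

```bash
python3 - <<'E'
from h import *
c=shot('wrist','w9');o=get_obs();t=o['tool_pos'];print(t,o['tool_rot'],o['contact_force'],o['opening'],c['world_from_camera'][:3,3])
P=cloud(c);ok=c['depth']>0;r=np.hypot(P[...,0]-t[0],P[...,1]-t[1]);up=np.arange(420)[:,None]<225
fit(P,ok&up&(r>.02)&(r<.05)&(P[...,2]>.17),'floor')
im=cv2.resize(c['pixels'][120:330,180:390],None,fx=3.5,fy=2.85,interpolation=cv2.INTER_CUBIC)
g=cv2.createCLAHE(4,(4,4)).apply(cv2.cvtColor(im,cv2.COLOR_RGB2GRAY));cv2.imwrite('pics/c9.png',g)
E
```

```text
[ 0.51564055 -0.28522873  0.19866956] [-1.57035789e+00  3.28045180e-04  2.14185082e-03] [-0.96548096  0.05285351 -0.52235086] 0.24050028805365345 [ 0.51586592 -0.21908291  0.34099031]
floor 10602 c [ 0.5156 -0.2642] r 0.0259 z 0.1899 mid [ 0.5156 -0.2516  0.19  ] ext [0.0931 0.0326 0.0048] tilt [0.002 0.002]
```

View pics/c9.png

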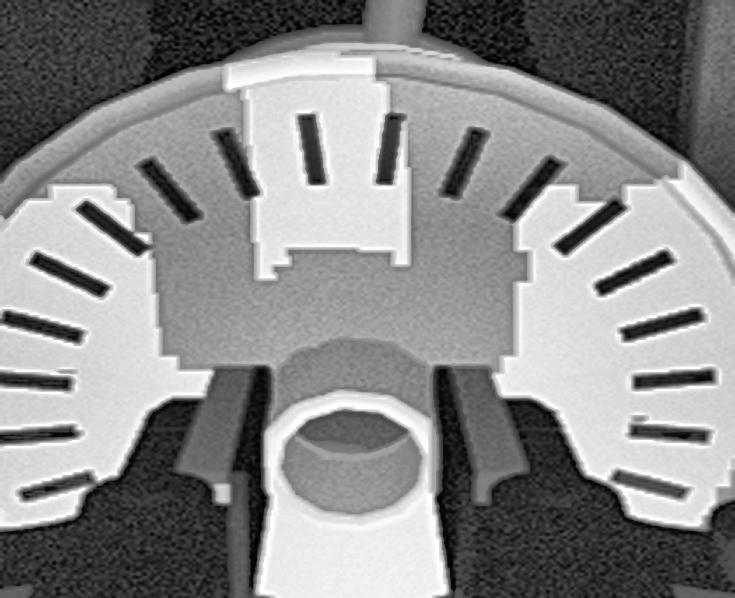

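```bash
python3 - <<'E'
from h import *
c=load('w9');cr=lambda x,y:(180+x/3.5,120+y/2.85)
print(onplane(c,[cr(351,459),cr(265,459),cr(437,459)],.2099))
print(onplane(c,[(180+351/3.5,120+48/2.85)],.1939))
E
```

```text
[[ 0.51600111 -0.28557474  0.2099    ]
 [ 0.50584445 -0.28559893  0.2099    ]
 [ 0.52615689 -0.28555077  0.2099    ]]
[[ 0.51587238 -0.22806051  0.1939    ]]
```

The hub centre is at (0.516, -0.286) against a target of (0.517, -0.287), so I trim 1 mm each way and lower it.

Call:
jog_arm([
  {"x":0.1,"y":1,"z":-0.1,"wx":0,"wy":0,"wz":0,"fingers":1},
  {"x":0.1,"y":2,"z":-0.1,"wx":0,"wy":0,"wz":0,"fingers":1},
  {"x":0.1,"y":3,"z":-0.1,"wx":0,"wy":0,"wz":0,"fingers":1},
  {"x":0.1,"y":4,"z":-0.1,"wx":0,"wy":0,"wz":0,"fingers":1},
  {"x":0.1,"y":5,"z":-0.1,"wx":0,"wy":0,"wz":0,"fingers":1},
  {"x":0.1,"y":5.8,"z":-0.1,"wx":0,"wy":0,"wz":0,"fingers":1},
  {"x":0.1,"y":6.3,"z":-0.1,"wx":0,"wy":0,"wz":0,"fingers":1},
  {"x":0.1,"y":6.3,"z":-0.1,"wx":0,"wy":0,"wz":0,"fingers":1},
])

```text
time: 14.75
tool_pos: [0.5162, -0.2874, 0.1349]
tool_rot: [-1.57, 0.001, 0.001]
contact_force: [-0.7, 1.0, -0.1]
opening: 0.24
```

Call:
jog_arm([
  {"x":0,"y":0.4,"z":0,"wx":0,"wy":0,"wz":0,"fingers":1},
  {"x":0,"y":0.8,"z":0,"wx":0,"wy":0,"wz":0,"fingers":1},
  {"x":0,"y":1.1,"z":0,"wx":0,"wy":0,"wz":0,"fingers":1},
  {"x":0,"y":1.2,"z":0,"wx":0,"wy":0,"wz":0,"fingers":1},
  {"x":0,"y":1.2,"z":0,"wx":0,"wy":0,"wz":0,"fingers":1},
])

```text
time: 15.25
tool_pos: [0.5165, -0.2875, 0.1237]
tool_rot: [-1.571, 0.0, 0.001]
contact_force: [-0.3, 0.0, -1.0]
opening: 0.242
```

Call:
jog_arm([
  {"x":0,"y":0.1,"z":0,"wx":0,"wy":0,"wz":0,"fingers":1},
  {"x":0,"y":0.1,"z":0,"wx":0,"wy":0,"wz":0,"fingers":1},
  {"x":0,"y":0.1,"z":0,"wx":0,"wy":0,"wz":0,"fingers":4.5},
  {"x":0,"y":0.1,"z":0,"wx":0,"wy":0,"wz":0,"fingers":4.5},
  {"x":0,"y":0,"z":0,"wx":0,"wy":0,"wz":0,"fingers":4.5},
  {"x":0,"y":0,"z":0,"wx":0,"wy":0,"wz":0,"fingers":4.5},
])

```text
time: 15.85
tool_pos: [0.5167, -0.2877, 0.124]
tool_rot: [-1.571, -0.0, 0.001]
contact_force: [0.1, -0.6, 0.3]
opening: 0.529
```

Call:
jog_arm([
  {"x":0,"y":-1,"z":0,"wx":0,"wy":0,"wz":0,"fingers":4.5},
  {"x":0,"y":-3,"z":0,"wx":0,"wy":0,"wz":0,"fingers":4.5},
  {"x":0,"y":-6,"z":0,"wx":0,"wy":0,"wz":0,"fingers":4.5},
  {"x":0,"y":-9,"z":0,"wx":0,"wy":0,"wz":0,"fingers":4.5},
  {"x":0,"y":-11,"z":0,"wx":0,"wy":0,"wz":0,"fingers":4.5},
  {"x":0,"y":-12,"z":0,"wx":0,"wy":0,"wz":0,"fingers":4.5},
  {"x":0,"y":-12,"z":0,"wx":0,"wy":0,"wz":0,"fingers":4.5},
])

```text
time: 16.55
tool_pos: [0.5172, -0.288, 0.2455]
tool_rot: [-1.572, -0.002, 0.001]
contact_force: [0.2, 0.6, 0.1]
opening: 0.525
```

```bash
python3 - <<'E'
from h import *
c=shot('wrist','w10');o=get_obs();t=o['tool_pos'];print(t,o['tool_rot'],o['contact_force'],c['world_from_camera'][:3,3])
P=cloud(c);ok=c['depth']>0;r=np.hypot(P[...,0]-.517,P[...,1]+.287)
fit(P,ok&(r>.053)&(r<.065)&(P[...,2]>.108)&(P[...,2]<.13),'rim')
fit(P,ok&(r>.02)&(r<.05)&(P[...,2]>.1)&(P[...,2]<.13),'floor')
fit(P,ok&(r>.009)&(r<.018)&(P[...,2]>.128)&(P[...,2]<.15),'hubtop')
for f in ('wrist',): pass
c2=load('w10');p=c2['pixels'].astype(int);g=(p[...,1]>p[...,2]+60)&(p[...,1]>p[...,0]+20);print('green',g.sum())
E
```

```text
[ 0.51663879 -0.28758495  0.24404596] [-1.57118490e+00 -6.59575936e-04  7.88254595e-04] [ 0.24172877  0.58403502 -0.501998  ] [ 0.51727378 -0.2215611   0.38787233]
rim 2914 c [ 0.5173 -0.2877] r 0.0554 z 0.1173 mid [ 0.5173 -0.2859  0.1141] ext [0.1158 0.122  0.0122] tilt [-0.003  0.014]
floor 9808 c [ 0.517  -0.2866] r 0.0381 z 0.1139 mid [ 0.5169 -0.2871  0.114 ] ext [0.0997 0.0995 0.0054] tilt [ 0.    -0.001]
hubtop 307 c [ 0.5173 -0.2876] r 0.0103 z 0.1334 mid [ 0.5175 -0.2883  0.1318] ext [0.0222 0.0226 0.0074] tilt [ 0.004 -0.052]
green 1618
```

The strainer is seated: floor at z 0.1139 (0.114 expected), level and on the axis. Now the green cone.

Call:
jog_arm([
  {"x":-2.5,"y":0,"z":2,"wx":0,"wy":0,"wz":0,"fingers":6},
  {"x":-6,"y":0,"z":4.5,"wx":0,"wy":0,"wz":0,"fingers":6},
  {"x":-9,"y":2,"z":7,"wx":0,"wy":0,"wz":0,"fingers":6},
  {"x":-11.1,"y":5,"z":8.7,"wx":0,"wy":0,"wz":0,"fingers":6},
  {"x":-11.1,"y":8,"z":8.7,"wx":0,"wy":0,"wz":0,"fingers":6},
  {"x":-11.1,"y":9,"z":8.7,"wx":0,"wy":0,"wz":0,"fingers":6},
  {"x":-11.1,"y":9,"z":8.7,"wx":0,"wy":0,"wz":0,"fingers":6},
  {"x":-11.1,"y":9,"z":8.7,"wx":0,"wy":0,"wz":0,"fingers":6},
])

```text
time: 17.4
tool_pos: [0.4062, -0.2011, 0.1541]
tool_rot: [-1.571, -0.0, 0.001]
contact_force: [0.6, -0.1, -0.2]
opening: 0.701
```

```bash
python3 - <<'E'
from h import *
c=shot('wrist','w11');o=get_obs();t=o['tool_pos'];print(t,o['tool_rot'],o['contact_force'],c['world_from_camera'][:3,3])
P=cloud(c);ok=c['depth']>0;p=c['pixels'].astype(int);g=(p[...,1]>p[...,2]+50)&(p[...,1]>p[...,0]+20)&ok
for a,b in((.002,.02),(.02,.03),(.03,.04),(.04,.05)): fit(P,g&(P[...,2]>a)&(P[...,2]<b),(a,b))
E
```

```text
[ 0.40657842 -0.20128702  0.15453838] [-1.57132971e+00 -1.00602644e-03  6.14934373e-04] [ 0.42061828  0.32775065 -0.30264497] [ 0.40663309 -0.13493749  0.2965992 ]
(0.002, 0.02) 132 c [ 0.4059 -0.199 ] r 0.0206 z 0.0132 mid [ 0.4054 -0.189   0.011 ] ext [0.04   0.0225 0.0179] tilt [-0.008 -0.241]
(0.02, 0.03) 460 c [ 0.4059 -0.199 ] r 0.0192 z 0.0258 mid [ 0.4058 -0.1984  0.025 ] ext [0.0407 0.0414 0.0099] tilt [-0.006 -0.038]
(0.03, 0.04) 739 c [ 0.4059 -0.1987] r 0.015 z 0.0359 mid [ 0.4062 -0.1989  0.035 ] ext [0.0354 0.0372 0.01  ] tilt [ 0.001 -0.042]
(0.04, 0.05) 760 c [ 0.4059 -0.1987] r 0.0086 z 0.0445 mid [ 0.4059 -0.199   0.0449] ext [0.0258 0.0258 0.0098] tilt [-0.003 -0.042]
```

View pics/w11.png

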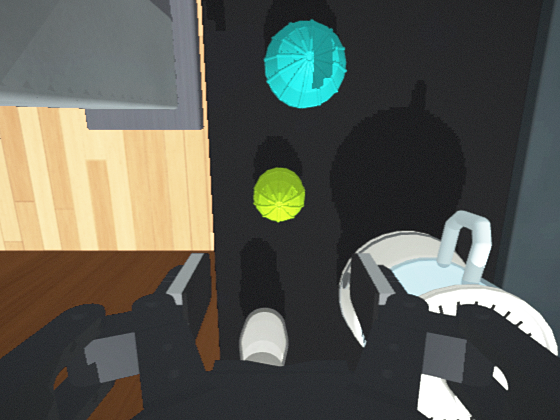

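The green cone, tip at about (280,203), stands upright at (0.406, -0.199). The fingers clear the jug and the salt shaker. Going down.

Call:
jog_arm([
  {"x":-0.05,"y":3,"z":0.25,"wx":0,"wy":0,"wz":0,"fingers":6},
  {"x":-0.05,"y":6,"z":0.25,"wx":0,"wy":0,"wz":0,"fingers":6},
  {"x":-0.05,"y":9,"z":0.25,"wx":0,"wy":0,"wz":0,"fingers":6},
  {"x":-0.05,"y":12,"z":0.25,"wx":0,"wy":0,"wz":0,"fingers":6},
  {"x":-0.05,"y":14,"z":0.25,"wx":0,"wy":0,"wz":0,"fingers":6},
  {"x":-0.05,"y":14.8,"z":0.25,"wx":0,"wy":0,"wz":0,"fingers":6},
  {"x":-0.05,"y":14.8,"z":0.25,"wx":0,"wy":0,"wz":0,"fingers":6},
  {"x":-0.05,"y":14.8,"z":0.25,"wx":0,"wy":0,"wz":0,"fingers":6},
])

```text
time: 18.25
tool_pos: [0.4059, -0.1986, 0.0067]
tool_rot: [-1.571, -0.001, 0.001]
contact_force: [-0.5, 1.1, 1.3]
opening: 0.701
```

Call:
jog_arm([
  {"x":0,"y":0,"z":0,"wx":0,"wy":0,"wz":0,"fingers":2.5},
  {"x":0,"y":0,"z":0,"wx":0,"wy":0,"wz":0,"fingers":2.5},
  {"x":0,"y":0,"z":0,"wx":0,"wy":0,"wz":0,"fingers":2.5},
  {"x":0,"y":0,"z":0,"wx":0,"wy":0,"wz":0,"fingers":2.5},
  {"x":0,"y":0,"z":0,"wx":0,"wy":0,"wz":0,"fingers":2.5},
])

```text
time: 18.75
tool_pos: [0.406, -0.1986, 0.0074]
tool_rot: [-1.572, -0.002, 0.001]
contact_force: [-2.5, 1.3, 13.7]
opening: 0.471
```

Call:
jog_arm([
  {"x":0,"y":-0.7,"z":0,"wx":0,"wy":0,"wz":0,"fingers":2.5},
  {"x":0,"y":-2,"z":0,"wx":0,"wy":0,"wz":0,"fingers":2.5},
  {"x":0,"y":-5,"z":0,"wx":0,"wy":0,"wz":0,"fingers":2.5},
  {"x":0,"y":-8.5,"z":0,"wx":0,"wy":0,"wz":0,"fingers":2.5},
  {"x":0,"y":-12,"z":0,"wx":0,"wy":0,"wz":0,"fingers":2.5},
  {"x":0,"y":-15.5,"z":0,"wx":0,"wy":0,"wz":0,"fingers":2.5},
  {"x":0,"y":-18,"z":0,"wx":0,"wy":0,"wz":0,"fingers":2.5},
  {"x":0,"y":-18,"z":0,"wx":0,"wy":0,"wz":0,"fingers":2.5},
])

```text
time: 19.55
tool_pos: [0.407, -0.1991, 0.1899]
tool_rot: [-1.574, -0.007, 0.001]
contact_force: [0.5, -0.1, -0.6]
opening: 0.467
```

Call:
jog_arm([
  {"x":2,"y":0,"z":-1.6,"wx":0,"wy":0,"wz":0,"fingers":2.5},
  {"x":5,"y":0,"z":-4,"wx":0,"wy":0,"wz":0,"fingers":2.5},
  {"x":8,"y":0,"z":-6.4,"wx":0,"wy":0,"wz":0,"fingers":2.5},
  {"x":10,"y":0,"z":-8,"wx":0,"wy":0,"wz":0,"fingers":2.5},
  {"x":11.1,"y":0,"z":-8.85,"wx":0,"wy":0,"wz":0,"fingers":2.5},
  {"x":11.1,"y":0,"z":-8.85,"wx":0,"wy":0,"wz":0,"fingers":2.5},
  {"x":11.1,"y":0,"z":-8.85,"wx":0,"wy":0,"wz":0,"fingers":2.5},
  {"x":11.1,"y":0,"z":-8.85,"wx":0,"wy":0,"wz":0,"fingers":2.5},
])

```text
time: 20.35
tool_pos: [0.5148, -0.2856, 0.1855]
tool_rot: [-1.57, 0.001, 0.001]
contact_force: [-0.1, -0.7, -0.5]
opening: 0.468
```

```bash
python3 - <<'E'
from h import *
c=shot('wrist','w12');o=get_obs();t=o['tool_pos'];print(t,o['tool_rot'],o['contact_force'],o['opening'],c['world_from_camera'][:3,3])
P=cloud(c);ok=c['depth']>0;p=c['pixels'].astype(int);g=(p[...,1]>p[...,2]+50)&(p[...,1]>p[...,0]+20)&ok
z1=P[g][:,2];top=np.percentile(z1,99.5);print('tip z',top)
for a,b in((0,.006),(.006,.012),(.012,.02)): fit(P,g&(P[...,2]<top-a)&(P[...,2]>top-b),(a,b))
r=np.hypot(P[...,0]-.517,P[...,1]+.287);fit(P,ok&(r>.05)&(r<.066)&(P[...,2]>.114)&(P[...,2]<.12)&(np.arange(420)[:,None]<250),'rim')
E
```

```text
[ 0.51504425 -0.28573325  0.18577269] [-1.57038640e+00  7.11905238e-04  1.04300616e-03] [-0.60022825  0.02731793  0.60555546] 0.469310873901702 [ 0.51537406 -0.21953415  0.32807851]
tip z 0.22699172839747878
(0, 0.006) 2215 c [ 0.5155 -0.2851] r 0.0068 z 0.2239 mid [ 0.5154 -0.2853  0.224 ] ext [0.021  0.0209 0.006 ] tilt [-0.002 -0.086]
(0.006, 0.012) 2256 c [ 0.5155 -0.2857] r 0.0123 z 0.2178 mid [ 0.5157 -0.2854  0.218 ] ext [0.0302 0.0317 0.006 ] tilt [-0.005 -0.025]
(0.012, 0.02) 2042 c [ 0.5155 -0.2854] r 0.016 z 0.2115 mid [ 0.5154 -0.2842  0.211 ] ext [0.0364 0.0344 0.008 ] tilt [-0.003 -0.075]
rim 3030 c [ 0.5173 -0.2874] r 0.0545 z 0.1173 mid [ 0.5173 -0.2679  0.1168] ext [0.1161 0.0744 0.0056] tilt [-0.001  0.01 ]
```

View pics/w12.png

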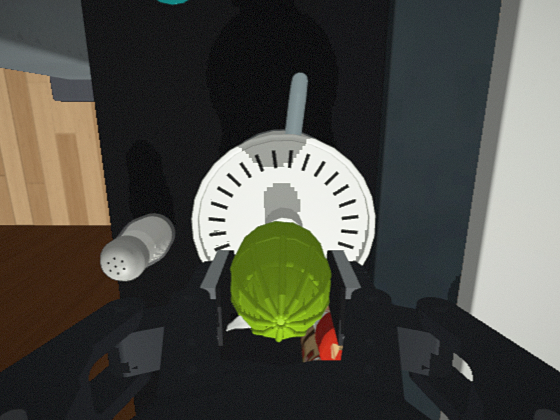

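The cone is held point up, tip at (281,325). It's at (0.5155, -0.2854) and the strainer at (0.5173, -0.2874), so I trim and lower.

Call:
jog_arm([
  {"x":0.17,"y":0,"z":-0.2,"wx":0,"wy":0,"wz":0,"fingers":2.5},
  {"x":0.17,"y":1.2,"z":-0.2,"wx":0,"wy":0,"wz":0,"fingers":2.5},
  {"x":0.17,"y":2.4,"z":-0.2,"wx":0,"wy":0,"wz":0,"fingers":2.5},
  {"x":0.17,"y":3.4,"z":-0.2,"wx":0,"wy":0,"wz":0,"fingers":2.5},
  {"x":0.17,"y":4.2,"z":-0.2,"wx":0,"wy":0,"wz":0,"fingers":2.5},
  {"x":0.17,"y":5,"z":-0.2,"wx":0,"wy":0,"wz":0,"fingers":2.5},
  {"x":0.17,"y":5.5,"z":-0.2,"wx":0,"wy":0,"wz":0,"fingers":2.5},
  {"x":0.17,"y":5.5,"z":-0.2,"wx":0,"wy":0,"wz":0,"fingers":2.5},
])

```text
time: 21.2
tool_pos: [0.5174, -0.2883, 0.1299]
tool_rot: [-1.57, 0.001, 0.001]
contact_force: [-0.4, -0.2, -0.8]
opening: 0.471
```

Call:
jog_arm([
  {"x":0,"y":0.4,"z":0,"wx":0,"wy":0,"wz":0,"fingers":2.5},
  {"x":0,"y":0.7,"z":0,"wx":0,"wy":0,"wz":0,"fingers":2.5},
  {"x":0,"y":0.9,"z":0,"wx":0,"wy":0,"wz":0,"fingers":2.5},
  {"x":0,"y":0.9,"z":0,"wx":0,"wy":0,"wz":0,"fingers":2.5},
  {"x":0,"y":0.9,"z":0,"wx":0,"wy":0,"wz":0,"fingers":2.5},
])

```text
time: 21.7
tool_pos: [0.5179, -0.2886, 0.1219]
tool_rot: [-1.571, -0.0, 0.001]
contact_force: [-0.5, -0.2, -0.7]
opening: 0.461
```

Call:
jog_arm([
  {"x":0,"y":0.1,"z":0,"wx":0,"wy":0,"wz":0,"fingers":2.5},
  {"x":0,"y":0.1,"z":0,"wx":0,"wy":0,"wz":0,"fingers":2.5},
  {"x":0,"y":0.1,"z":0,"wx":0,"wy":0,"wz":0,"fingers":5.8},
  {"x":0,"y":0.1,"z":0,"wx":0,"wy":0,"wz":0,"fingers":5.8},
  {"x":0,"y":0,"z":0,"wx":0,"wy":0,"wz":0,"fingers":5.8},
  {"x":0,"y":0,"z":0,"wx":0,"wy":0,"wz":0,"fingers":5.8},
])

```text
time: 22.3
tool_pos: [0.5179, -0.2886, 0.1218]
tool_rot: [-1.571, -0.0, 0.001]
contact_force: [-0.1, 0.2, 0.7]
opening: 0.681
```

Call:
jog_arm([
  {"x":0,"y":-1,"z":0,"wx":0,"wy":0,"wz":0,"fingers":5.8},
  {"x":0,"y":-3,"z":0,"wx":0,"wy":0,"wz":0,"fingers":5.8},
  {"x":0,"y":-6,"z":0,"wx":0,"wy":0,"wz":0,"fingers":5.8},
  {"x":0,"y":-9,"z":0,"wx":0,"wy":0,"wz":0,"fingers":5.8},
  {"x":0,"y":-12,"z":0,"wx":0,"wy":0,"wz":0,"fingers":7.5},
  {"x":0,"y":-13,"z":0,"wx":0,"wy":0,"wz":0,"fingers":7.5},
  {"x":0,"y":-13,"z":0,"wx":0,"wy":0,"wz":0,"fingers":7.5},
])

```text
time: 23.0
tool_pos: [0.5186, -0.289, 0.2537]
tool_rot: [-1.573, -0.003, 0.001]
contact_force: [-0.0, -0.4, -0.4]
opening: 0.878
```

```bash
python3 - <<'E'
from h import *
c=shot('wrist','w13');o=get_obs();t=o['tool_pos'];print(t,o['contact_force'],c['world_from_camera'][:3,3])
P=cloud(c);ok=c['depth']>0;p=c['pixels'].astype(int);g=(p[...,1]>p[...,2]+50)&(p[...,1]>p[...,0]+20)&ok
r=np.hypot(P[...,0]-.517,P[...,1]+.287);g&=r<.05
print('tip z',np.percentile(P[g][:,2],99.5))
for a,b in((.13,.14),(.14,.15),(.15,.165)): fit(P,g&(P[...,2]>a)&(P[...,2]<b),(a,b))
fit(P,ok&(r>.053)&(r<.065)&(P[...,2]>.108)&(P[...,2]<.13),'rim')
fit(P,ok&~g&(r>.025)&(r<.05)&(P[...,2]>.1)&(P[...,2]<.13),'floor')
E
```

```text
[ 0.51782222 -0.28858367  0.25200698] [-0.27313894 -0.12421018 -0.65480581] [ 0.51853349 -0.22259351  0.39606772]
tip z 0.16309578035522737
(0.13, 0.14) 289 c [ 0.5184 -0.2887] r 0.0198 z 0.1372 mid [ 0.5184 -0.2883  0.1351] ext [0.0401 0.0415 0.0099] tilt [ 0.02  -0.098]
(0.14, 0.15) 655 c [ 0.5185 -0.2887] r 0.017 z 0.1456 mid [ 0.5186 -0.2884  0.145 ] ext [0.038 0.038 0.01 ] tilt [-0.001 -0.041]
(0.15, 0.165) 1267 c [ 0.5186 -0.2884] r 0.0104 z 0.1564 mid [ 0.5186 -0.2887  0.1573] ext [0.0308 0.0318 0.0145] tilt [-0.005 -0.074]
rim 2754 c [ 0.5173 -0.2877] r 0.0554 z 0.1174 mid [ 0.5175 -0.2863  0.1142] ext [0.1158 0.1204 0.0124] tilt [-0.004  0.015]
floor 8072 c [ 0.5171 -0.2872] r 0.0399 z 0.114 mid [ 0.517  -0.2872  0.114 ] ext [0.0998 0.0995 0.0052] tilt [-0.    -0.001]
```

The green cone is home: tip at z 0.163 (0.162 expected), 1.4 mm off axis, and the strainer is still level. On to the orange cone.

Call:
jog_arm([
  {"x":-1,"y":0,"z":4.5,"wx":0,"wy":0,"wz":0,"fingers":7.5},
  {"x":-2,"y":0,"z":9,"wx":0,"wy":0,"wz":0,"fingers":7.5},
  {"x":-3,"y":0,"z":13.5,"wx":0,"wy":0,"wz":0,"fingers":7.5},
  {"x":-4,"y":0,"z":18,"wx":0,"wy":0,"wz":0,"fingers":7.5},
  {"x":-5,"y":0,"z":22.5,"wx":0,"wy":0,"wz":0,"fingers":7.5},
  {"x":-6,"y":0,"z":27,"wx":0,"wy":0,"wz":0,"fingers":7.5},
  {"x":-7,"y":0,"z":31.5,"wx":0,"wy":0,"wz":0,"fingers":7.5},
  {"x":-8,"y":0,"z":36,"wx":0,"wy":0,"wz":0,"fingers":7.5},
])

```text
time: 23.85
tool_pos: [0.4358, 0.0728, 0.2502]
tool_rot: [-1.571, 0.002, 0.0]
contact_force: [0.2, 0.3, -0.3]
opening: 0.882
```

Call:
jog_arm([
  {"x":-1,"y":2,"z":4,"wx":0,"wy":0,"wz":0,"fingers":7.5},
  {"x":-2,"y":4,"z":8,"wx":0,"wy":0,"wz":0,"fingers":7.5},
  {"x":-3,"y":6,"z":11,"wx":0,"wy":0,"wz":0,"fingers":7.5},
  {"x":-3,"y":8,"z":11.8,"wx":0,"wy":0,"wz":0,"fingers":7.5},
  {"x":-3,"y":8,"z":11.8,"wx":0,"wy":0,"wz":0,"fingers":7.5},
  {"x":-3,"y":8,"z":11.8,"wx":0,"wy":0,"wz":0,"fingers":7.5},
  {"x":-3,"y":8,"z":11.8,"wx":0,"wy":0,"wz":0,"fingers":7.5},
])

```text
time: 24.55
tool_pos: [0.4078, 0.1887, 0.1722]
tool_rot: [-1.571, -0.0, -0.0]
contact_force: [0.2, -0.1, -0.6]
opening: 0.876
```

```bash
python3 - <<'E'
from h import *
c=shot('wrist','w14');o=get_obs();t=o['tool_pos'];print(t,o['tool_rot'],o['contact_force'],o['opening'],c['world_from_camera'][:3,3])
P=cloud(c);ok=c['depth']>0;p=c['pixels'].astype(int);r=np.hypot(P[...,0]-.408,P[...,1]-.189)
g=(p[...,0]>p[...,2]+70)&(p[...,0]>1.5*p[...,1])&ok&(r<.05)
print('tip',np.percentile(P[g][:,2],99.5))
for a,b in((.003,.028),(.028,.04),(.04,.05),(.05,.068)): fit(P,g&(P[...,2]>a)&(P[...,2]<b),(a,b))
E
```

```text
[0.40800171 0.1887737  0.17240868] [-1.57053336e+00 -7.79063338e-04 -4.33824878e-04] [0.31201036 0.16160584 0.74563464] 0.8811008930899565 [0.40817908 0.25493356 0.31462279]
tip 0.06463071566403514
(0.003, 0.028) 220 c [0.4095 0.1905] r 0.0291 z 0.0203 mid [0.4091 0.1921 0.0156] ext [0.0579 0.0562 0.0249] tilt [-0.004 -0.317]
(0.028, 0.04) 788 c [0.4095 0.1905] r 0.0268 z 0.0341 mid [0.4096 0.1906 0.034 ] ext [0.0579 0.0594 0.0118] tilt [-0.002 -0.004]
(0.04, 0.05) 634 c [0.4095 0.1906] r 0.0226 z 0.0449 mid [0.4094 0.1921 0.045 ] ext [0.0493 0.0466 0.01  ] tilt [ 0.007 -0.017]
(0.05, 0.068) 1370 c [0.4094 0.1934] r 0.0136 z 0.0566 mid [0.4097 0.1915 0.0579] ext [0.0422 0.04   0.0158] tilt [ 0.01  -0.195]
```

Call:
jog_arm([
  {"x":0.15,"y":3,"z":0.2,"wx":0,"wy":0,"wz":0,"fingers":7.5},
  {"x":0.15,"y":6,"z":0.2,"wx":0,"wy":0,"wz":0,"fingers":7.5},
  {"x":0.15,"y":9,"z":0.2,"wx":0,"wy":0,"wz":0,"fingers":7.5},
  {"x":0.15,"y":12,"z":0.2,"wx":0,"wy":0,"wz":0,"fingers":7.5},
  {"x":0.15,"y":14.5,"z":0.2,"wx":0,"wy":0,"wz":0,"fingers":7.5},
  {"x":0.15,"y":16,"z":0.2,"wx":0,"wy":0,"wz":0,"fingers":7.5},
  {"x":0.15,"y":16.1,"z":0.2,"wx":0,"wy":0,"wz":0,"fingers":7.5},
  {"x":0.15,"y":16.1,"z":0.2,"wx":0,"wy":0,"wz":0,"fingers":7.5},
])

```text
time: 25.4
tool_pos: [0.4095, 0.191, 0.0113]
tool_rot: [-1.571, -0.0, -0.0]
contact_force: [-0.3, 0.0, 0.4]
opening: 0.874
```

Call:
jog_arm([
  {"x":0,"y":0,"z":0,"wx":0,"wy":0,"wz":0,"fingers":4},
  {"x":0,"y":0,"z":0,"wx":0,"wy":0,"wz":0,"fingers":4},
  {"x":0,"y":0,"z":0,"wx":0,"wy":0,"wz":0,"fingers":4},
  {"x":0,"y":0,"z":0,"wx":0,"wy":0,"wz":0,"fingers":4},
  {"x":0,"y":0,"z":0,"wx":0,"wy":0,"wz":0,"fingers":4},
])

```text
time: 25.9
tool_pos: [0.41, 0.1915, 0.0126]
tool_rot: [-1.57, -0.002, 0.001]
contact_force: [-2.0, -3.3, 14.5]
opening: 0.659
```

Call:
jog_arm([
  {"x":0,"y":-0.7,"z":0,"wx":0,"wy":0,"wz":0,"fingers":4},
  {"x":0,"y":-2,"z":0,"wx":0,"wy":0,"wz":0,"fingers":4},
  {"x":0,"y":-5,"z":0,"wx":0,"wy":0,"wz":0,"fingers":4},
  {"x":0,"y":-8.5,"z":0,"wx":0,"wy":0,"wz":0,"fingers":4},
  {"x":0,"y":-12,"z":0,"wx":0,"wy":0,"wz":0,"fingers":4},
  {"x":0,"y":-16,"z":0,"wx":0,"wy":0,"wz":0,"fingers":4},
  {"x":0,"y":-19.5,"z":0,"wx":0,"wy":0,"wz":0,"fingers":4},
  {"x":0,"y":-21,"z":0,"wx":0,"wy":0,"wz":0,"fingers":4},
])

```text
time: 26.7
tool_pos: [0.4103, 0.192, 0.2252]
tool_rot: [-1.568, -0.006, 0.001]
contact_force: [0.2, 0.4, 0.2]
opening: 0.662
```

Call:
jog_arm([
  {"x":1,"y":0,"z":-3.5,"wx":0,"wy":0,"wz":0,"fingers":4},
  {"x":2,"y":0,"z":-8,"wx":0,"wy":0,"wz":0,"fingers":4},
  {"x":3,"y":0,"z":-12.5,"wx":0,"wy":0,"wz":0,"fingers":4},
  {"x":4,"y":0,"z":-17,"wx":0,"wy":0,"wz":0,"fingers":4},
  {"x":5,"y":0,"z":-21.5,"wx":0,"wy":0,"wz":0,"fingers":4},
  {"x":6,"y":0,"z":-26,"wx":0,"wy":0,"wz":0,"fingers":4},
  {"x":7,"y":0,"z":-30.5,"wx":0,"wy":0,"wz":0,"fingers":4},
  {"x":8,"y":0,"z":-35,"wx":0,"wy":0,"wz":0,"fingers":4},
])

```text
time: 27.5
tool_pos: [0.4892, -0.1606, 0.222]
tool_rot: [-1.571, -0.002, 0.0]
contact_force: [0.8, 0.1, -0.2]
opening: 0.662
```

Call:
jog_arm([
  {"x":1,"y":0,"z":-4,"wx":0,"wy":0,"wz":0,"fingers":4},
  {"x":2,"y":0,"z":-8,"wx":0,"wy":0,"wz":0,"fingers":4},
  {"x":2.8,"y":0,"z":-11,"wx":0,"wy":0,"wz":0,"fingers":4},
  {"x":2.8,"y":0,"z":-13,"wx":0,"wy":0,"wz":0,"fingers":4},
  {"x":2.8,"y":0,"z":-13,"wx":0,"wy":0,"wz":0,"fingers":4},
  {"x":2.8,"y":0,"z":-13,"wx":0,"wy":0,"wz":0,"fingers":4},
  {"x":2.8,"y":0,"z":-13,"wx":0,"wy":0,"wz":0,"fingers":4},
])

```text
time: 28.2
tool_pos: [0.5169, -0.2873, 0.221]
tool_rot: [-1.57, 0.0, 0.001]
contact_force: [0.0, -0.5, -1.1]
opening: 0.658
```

```bash
python3 - <<'E'
from h import *
c=shot('wrist','w15');o=get_obs();t=o['tool_pos'];print(t,o['tool_rot'],o['contact_force'],o['opening'],c['world_from_camera'][:3,3])
P=cloud(c);ok=c['depth']>0;p=c['pixels'].astype(int);r=np.hypot(P[...,0]-.517,P[...,1]+.287)
g=(p[...,0]>p[...,2]+70)&(p[...,0]>1.5*p[...,1])&ok&(r<.05)&(P[...,2]>.18)
top=np.percentile(P[g][:,2],99.5);print('tip',top)
for a,b in((0,.008),(.008,.016),(.016,.024),(.024,.034)): fit(P,g&(P[...,2]<top-a)&(P[...,2]>top-b),(a,b))
fit(P,ok&(r>.05)&(r<.066)&(P[...,2]>.114)&(P[...,2]<.12)&(np.arange(420)[:,None]<250),'rim')
E
```

```text
[ 0.51706071 -0.28727503  0.22101398] [-1.57041239e+00  8.08200491e-05  1.75987232e-03] [ 0.07268643 -0.07346939  0.08867562] 0.6592500168660924 [ 0.51726121 -0.22121047  0.36349248]
tip 0.2731934291014627
(0, 0.008) 5338 c [ 0.5175 -0.2865] r 0.0098 z 0.269 mid [ 0.5176 -0.2854  0.2692] ext [0.0324 0.0311 0.008 ] tilt [ 0.002 -0.106]
(0.008, 0.016) 4900 c [ 0.5175 -0.2872] r 0.0175 z 0.2619 mid [ 0.5174 -0.2851  0.2612] ext [0.0434 0.0383 0.008 ] tilt [ 0.    -0.063]
(0.016, 0.024) 2605 c [ 0.5175 -0.288 ] r 0.0224 z 0.2533 mid [ 0.5193 -0.2814  0.2532] ext [0.0527 0.0372 0.008 ] tilt [ 0.003 -0.033]
(0.024, 0.034) 3077 c [ 0.5175 -0.288 ] r 0.0259 z 0.2443 mid [ 0.5176 -0.2794  0.2442] ext [0.0566 0.0398 0.01  ] tilt [ 0.003 -0.037]
rim 2592 c [ 0.5173 -0.2879] r 0.0548 z 0.1173 mid [ 0.5175 -0.2753  0.1169] ext [0.1157 0.0889 0.0058] tilt [-0.001  0.007]
```

View pics/w15.png

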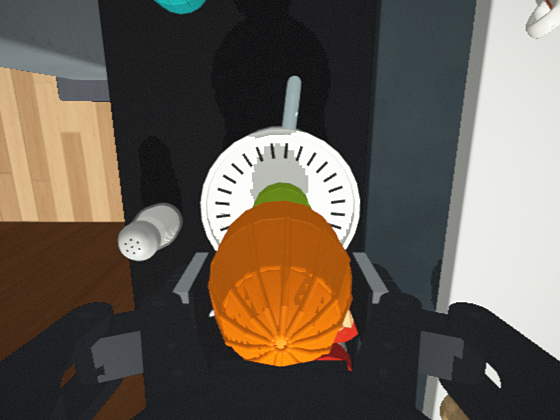

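The orange cone is held point up, tip at (281,345), at (0.5175, -0.2875), directly over the green one. Lowering it.

Call:
jog_arm([
  {"x":0.06,"y":1.5,"z":-0.08,"wx":0,"wy":0,"wz":0,"fingers":4},
  {"x":0.06,"y":3,"z":-0.08,"wx":0,"wy":0,"wz":0,"fingers":4},
  {"x":0.06,"y":4.2,"z":-0.08,"wx":0,"wy":0,"wz":0,"fingers":4},
  {"x":0.06,"y":5.4,"z":-0.08,"wx":0,"wy":0,"wz":0,"fingers":4},
  {"x":0.06,"y":6.6,"z":-0.08,"wx":0,"wy":0,"wz":0,"fingers":4},
  {"x":0.06,"y":7.6,"z":-0.08,"wx":0,"wy":0,"wz":0,"fingers":4},
  {"x":0.06,"y":8.4,"z":-0.08,"wx":0,"wy":0,"wz":0,"fingers":4},
  {"x":0.06,"y":8.4,"z":-0.08,"wx":0,"wy":0,"wz":0,"fingers":4},
])

```text
time: 29.05
tool_pos: [0.5173, -0.2891, 0.1355]
tool_rot: [-1.57, 0.002, 0.001]
contact_force: [-0.1, 0.5, -0.6]
opening: 0.661
```

Call:
jog_arm([
  {"x":0,"y":0.4,"z":0,"wx":0,"wy":0,"wz":0,"fingers":4},
  {"x":0,"y":0.8,"z":0,"wx":0,"wy":0,"wz":0,"fingers":4},
  {"x":0,"y":1,"z":0,"wx":0,"wy":0,"wz":0,"fingers":4},
  {"x":0,"y":1,"z":0,"wx":0,"wy":0,"wz":0,"fingers":4},
  {"x":0,"y":1,"z":0,"wx":0,"wy":0,"wz":0,"fingers":4},
])

```text
time: 29.55
tool_pos: [0.518, -0.2894, 0.127]
tool_rot: [-1.571, -0.0, 0.001]
contact_force: [-0.2, -0.2, -0.3]
opening: 0.659
```

Call:
jog_arm([
  {"x":0,"y":0.1,"z":0,"wx":0,"wy":0,"wz":0,"fingers":4},
  {"x":0,"y":0.1,"z":0,"wx":0,"wy":0,"wz":0,"fingers":4},
  {"x":0,"y":0.1,"z":0,"wx":0,"wy":0,"wz":0,"fingers":7.3},
  {"x":0,"y":0.1,"z":0,"wx":0,"wy":0,"wz":0,"fingers":7.3},
  {"x":0,"y":0,"z":0,"wx":0,"wy":0,"wz":0,"fingers":7.3},
  {"x":0,"y":0,"z":0,"wx":0,"wy":0,"wz":0,"fingers":7.3},
])

```text
time: 30.15
tool_pos: [0.5179, -0.2894, 0.1268]
tool_rot: [-1.571, -0.0, 0.001]
contact_force: [-0.1, 0.3, 0.3]
opening: 0.858
```

Call:
jog_arm([
  {"x":0,"y":-1,"z":0,"wx":0,"wy":0,"wz":0,"fingers":7.3},
  {"x":0,"y":-3,"z":0,"wx":0,"wy":0,"wz":0,"fingers":7.3},
  {"x":0,"y":-6,"z":0,"wx":0,"wy":0,"wz":0,"fingers":7.3},
  {"x":0,"y":-9,"z":0,"wx":0,"wy":0,"wz":0,"fingers":7.3},
  {"x":0,"y":-12,"z":0,"wx":0,"wy":0,"wz":0,"fingers":7.3},
  {"x":0,"y":-14,"z":0,"wx":0,"wy":0,"wz":0,"fingers":7.3},
  {"x":0,"y":-14,"z":0,"wx":0,"wy":0,"wz":0,"fingers":7.3},
])

```text
time: 30.85
tool_pos: [0.5194, -0.2902, 0.2708]
tool_rot: [-1.574, -0.005, 0.001]
contact_force: [0.4, 0.9, -0.4]
opening: 0.856
```

```bash
python3 - <<'E'
from h import *
c=shot('wrist','w16');o=get_obs();print(o['tool_pos'],o['contact_force'])
P=cloud(c);ok=c['depth']>0;p=c['pixels'].astype(int);r=np.hypot(P[...,0]-.517,P[...,1]+.287)
g=(p[...,0]>p[...,2]+70)&(p[...,0]>1.5*p[...,1])&ok&(r<.05)
print('tip',np.percentile(P[g][:,2],99.5))
for a,b in((.12,.142),(.142,.155),(.155,.165),(.165,.18)): fit(P,g&(P[...,2]>a)&(P[...,2]<b),(a,b))
fit(P,ok&(r>.053)&(r<.065)&(P[...,2]>.108)&(P[...,2]<.13),'rim')
fit(P,ok&~g&(r>.033)&(r<.05)&(P[...,2]>.1)&(P[...,2]<.13),'floor')
c=shot('scene','s2');P=cloud(c);ok=c['depth']>0
b=load('scene0');Pb=cloud(b)
for n,(x,y) in dict(salt=(.389,-.331),).items():
    for Q,d in((Pb,b),(P,c)): fit(Q,(d['depth']>0)&(np.hypot(Q[...,0]-x,Q[...,1]-y)<.04)&(Q[...,2]>.06),n)
E
```

```text
[ 0.5185893  -0.28975243  0.26860523] [ 0.3070126  -0.65239916 -0.85487803]
tip 0.17917317934775165
(0.12, 0.142) 222 c [ 0.5187 -0.2902] r 0.0288 z 0.1353 mid [ 0.5172 -0.2735  0.131 ] ext [0.0543 0.0254 0.0219] tilt [ 0.043 -0.42 ]
(0.142, 0.155) 891 c [ 0.5186 -0.29  ] r 0.0261 z 0.1491 mid [ 0.5181 -0.2899  0.1485] ext [0.0574 0.0576 0.0129] tilt [ 0.018 -0.056]
(0.155, 0.165) 758 c [ 0.5188 -0.2902] r 0.022 z 0.1603 mid [ 0.5189 -0.2901  0.16  ] ext [0.049  0.0483 0.01  ] tilt [-0.004 -0.035]
(0.165, 0.18) 2241 c [ 0.5189 -0.2897] r 0.0139 z 0.1715 mid [ 0.5189 -0.2901  0.1725] ext [0.0413 0.0412 0.0149] tilt [-0.006 -0.057]
rim 2478 c [ 0.5173 -0.2877] r 0.0554 z 0.1174 mid [ 0.5175 -0.2857  0.1143] ext [0.1157 0.121  0.0119] tilt [-0.003  0.015]
floor 4938 c [ 0.5172 -0.2882] r 0.0433 z 0.114 mid [ 0.5171 -0.2871  0.1139] ext [0.0998 0.0995 0.0048] tilt [ 0.001 -0.002]
salt 290 c [ 0.3885 -0.3311] r 0.0121 z 0.0801 mid [ 0.3892 -0.33    0.0761] ext [0.0301 0.0335 0.0321] tilt [0.74  0.236]
salt 289 c [ 0.3873 -0.3303] r 0.0122 z 0.0802 mid [ 0.3872 -0.3295  0.0757] ext [0.0294 0.0347 0.0313] tilt [0.725 0.189]
```

View pics/s2.png

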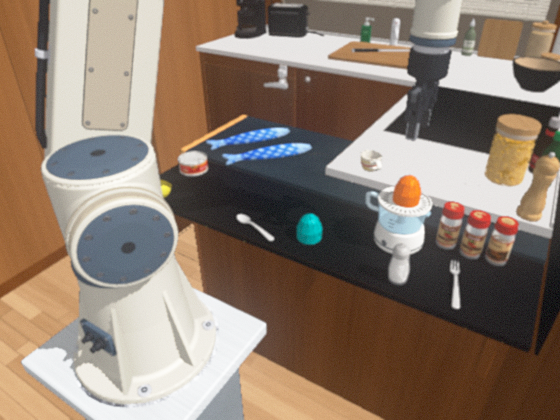

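The scene view shows the stack whole and upright at (405,210), with the salt shaker at (400,263) and the lemon at (165,187), by eye undisturbed. Tip height and centring check out and the gripper is clear, so I'm handing it in.

```bash
python3 -c "
from plant import order; print(order.sign_off())"
```

```text
the job is handed in; nothing more can be done
None
```

The juicer is back together on its base and handed in at about 31 s: jug, strainer, green cone and orange cone went on in that order. I checked each part with the wrist camera before placing the next.

| Part | Height measured (m) | Height expected (m) | Off axis |
|---|---|---|---|
| Jug (rim) | 0.109 | 0.110 | under 2 mm |
| Strainer (floor) | 0.114 | 0.114 | under 1 mm |
| Green cone (tip) | 0.163 | 0.162 | about 1.5 mm |
| Orange cone (tip) | 0.179 | 0.178 | about 3 mm |

- **Upright:** the strainer measured level, and the stack looks upright in the last picture.
- **Bystanders:** the salt shaker was within about 2 mm of its starting place, which is camera noise. The lemon was only checked by eye; the arm never worked close to it.
- **At hand-in:** the gripper was open, about 90 mm above the stack and touching nothing.
- **Disagreement:** the wrist camera placed the base about 4 mm further out in x than the fixed cameras did. I went by the wrist camera, where part and base show in the same picture.

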